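# Hang a slide rack on the drain rail

### The job

Take the slide rack by the blue grip on its hanger, bring its hook round the sloping drain rail from the front and set both rollers gently on the rail's open high end, above the red gate, keeping hold until the rail bears it. Then ease it down the rail through the sprung gate and let go once it is through, so that it rolls by itself to the rubber stop and stays hanging there. It carries glass: do not drop or bump it, press it hard on the rail or tip it, and leave everything else where it stands.

Things in the scene. Friction and masses are not known exactly. Their poses are not given: they have to be found in the camera images.
- rack_grip (a point): Centre of the blue plastic grip (20 x 26 x 40 mm in x, y, z) at the top of the slide rack's hanger: grasp it here, across either pair of sides. z is up, y runs through both rollers, along the rail when it hangs. -x is the side of the C-shaped steel hook's upright; it goes on the stand's -x side (it starts within 0.7 rad of that). The hook is open to +x.
- rack_feet (a point): Centre of the rack's underside, 201 mm below rack_grip, same axes. One loose part of 0.4 to 0.55 kg: white slide rack (48 x 84 x 58 mm) with eight glass slides, steel C-hook whose upright stands at x = -12 mm, two black grooved rollers between steel plates, grip above; 221 mm tall. Nothing but the grip reaches above 181 mm; the strap over the rack is 58 mm up.
- rack_saddle (a point): Midway between the rollers at the bottom of their grooves: on the rail's top edge when hung. 73 mm below rack_grip, 70 mm above the rack's strap. Axles at y = +30 and -30 mm, 10 mm above this point; groove radius 10, flange radius 14 mm; groove 9.5 mm wide for the 6 mm rail (1.75 mm to spare either side). Rollers turn freely. The rear plate (x = 9 to 12 mm) ends at y = +38, -38 mm.
- stand: Drain stand, fixed: drip pan 110 x 350 mm, 14 mm high, two posts on its rear (+x) edge carry the rail. Origin: centre of the pan's underside. Rail: steel bar on edge at x = 0, 6 mm wide, 25 mm deep, falling 8.5 degrees from y = +165 (high end, 9 mm upturned tip) to -150 mm. In front (-x) and below it is open: the hook goes round it from the front. Web, posts, knobs at x = +22 to +69 mm, up to z = 216.
- load_point (a point): On the stand (same axes): spot on the rail's open part, y = +108 mm, where rack_saddle goes when the rack is hooked on. The rail was clamped by hand in its slotted posts at a height that is NOT measured: the real top edge lies anywhere up to 14 mm above or below this point (the whole rail alike), so feel for it or look. Below y = +44 mm a guard bars the rollers; only this end is open.
- gate_point (a point): On the stand: rail top (at middle height) beside the red gate, y = +57 mm. The gate is a red flap, 7 mm wide, at x = +7 to +14 mm on a pin 38 mm above the rail; its tip hangs 11 mm above the rail, in the way of the hanger's rear plate. A rack left above it rolls down and leans on it with rack_saddle near y = +96 mm; its weight does not open it.
- gate (a joint): Angle of the red gate: 0 hanging shut, up to 1.3 rad swung up downhill. Spring-shut, it opens only downhill. A steady push of about 1.5 to 3 N along the rail lifts it; it then rides on the rear plate and drags until that is past. Rack and gate are clear of each other when rack_saddle is below y = -8 mm in the stand's frame.
- stop_point (a point): On the stand: rail top (at middle height, real one up to 14 mm higher or lower) at y = -115 mm, where rack_saddle is when the rack rests against the rubber stop at the low end. Beyond the gate the free rack rolls there by itself at 0.1 to 0.3 m/s; do not drag it down.
- wash_bottle: White squeeze bottle with red spout, 60 x 86 x 158 mm, bystander behind the stand; origin at the centre of its underside.
- stain_bottle: Brown reagent bottle with black cap, 48 x 48 x 88 mm, bystander behind the stand; origin at the centre of its underside.
- tweezers: Steel tweezers lying flat, 12 x 120 x 8 mm, bystander; origin at the centre of its underside.
- slide_tray: Empty black plastic tray, 52 x 66 x 39 mm, bystander in front of the laptop; origin near the centre of its underside.
- objective_case: Clear round screw case with black cap, a spare microscope lens inside, 38 x 38 x 64 mm, bystander left of the rack; origin at the centre of its underside.

How it is judged:
By the outcome, as a careful person would: the job done as asked, in the order asked, and still so for the second after the job is handed in, with the robot touching nothing.
It also fails if it takes over 58 s, if anything falls off the work surface, if the arm or the gripper's body presses on something with over 40 N, if the wrist force passes 120 N, or if a joint passes its speed limit or range.

### The arm

A 7-joint arm with a two-finger parallel gripper is mounted at the origin on a cart in front of the work surface, level with it; the furniture and walls round the work are solid. World frame = base frame: x ahead of the robot, y to its left, z up, the work surface at z = 0. Lengths are in mm, angles in rad, forces in N, time in s.
With the tool pointing down it reaches from about 425 to 875 mm from the base axis. Payload 9.9 kg.
Tool frame: the origin (TCP) lies between the finger pads; the fingertips stand 25 mm ahead of it and the grasp point (between the pads) lies 6 mm ahead of it; z points along the fingers, x is the direction in which the jaws open and shut, and the axes are right-handed (so a half turn about z gives the same grasp; the last joint's range is limited). The gripper opens to 85 mm and grips with 20 to 120 N. Pads are 22 mm wide; open, the fingers measure 114 mm over their backs; the gripper's body (76 mm by 85 mm) begins 54 mm behind the grasp point. The pads swing forward as they close: fully open they stand 13 mm farther back than shut.
Start: joints at [-1.252, 0.576, 0.025, 1.437, -0.015, 1.129, -0.057], TCP at [264.59, 620.984, 216.589] pointing down, gripper open.
Joint ranges: [-2.76, 2.76], [-0.34, 2.15], [-1.52, 1.57], [0.19, 2.46], [-1.09, 4.23], [0.17, 1.99], [-2.82, 2.82]. Speed limits (rad/s): [2.22, 2.22, 3.01, 3.01, 3.14, 3.14, 3.14].

### API

Orientations are given as a unit quaternion [x, y, z, w].
In Python, from plant import ctrl gives the robot as it stands. The module is installed in compiled form; this text tells all that it offers.
- The arm moves only by the tool arm_command, never from a script. Its argument "moves" is a list of rows, each a list of 7 numbers: the turn, a rotation vector about the world's x, y, z in degrees, then the shift along the world's x, y, z in cm, then the finger opening in cm, from 0 to 8.54. A call has 1 to 12 rows; each row shifts and turns the pose as measured when the row begins; what a row does not reach is not made up. A row lasts 1/12 s, in which the tool goes at most 41.7 mm and 7.16 degrees, less where a joint would pass 70% of its speed; a pose out of reach is approached as far as the arm can. A call with a gripper value outside its range is refused whole. The fingers move at their own pace and stop on an object; the grip force is fixed at half the most. Time passes only in rows, so rows that do not move let the fingers close. It gives the time, the measured TCP pose, the force and the opening at its end, in the units of the state.
- ctrl.observe(): the state, without advancing time (a new reading comes with each control period).
- ctrl.get_image(name): name is "scene" or "top" or "wrist"; returns a dict with "img" (400x640x3 uint8, blue, green, red), "depth" (400x640 float32, mm along the optical axis (not along the pixel's ray), 0 where there is no reading), "intrinsics" (3x3 intrinsics, pixels), "k1" (the pictures are not rectified: a ray, as slopes to the right and down, at radius r is drawn at 1 + k1 r^2 times it, then the intrinsics apply), "position" and "attitude" of the camera in the world. Camera axes: x right, y up, looking along -z (the intrinsics and any distortion apply to the point x, -y, -z); pixel columns grow to the right and rows downward; lengths in mm; the calibration is good to about 2 mm. A picture is of the moment at which its call begins.
- ctrl.sign_off(): hands the job in, once; it reports no verdict.
The state is a dict: "clock": time; "joint_positions": joint angles; "qvel": joint speeds; "effort": joint torques, N m; "eef_pos": TCP position; "tool_rot": TCP orientation; "force": force on the tool from outside, world axes, zero at the start; "moment": the same for the moment, N m; "opening": finger opening in mm.
Only numpy, scipy, OpenCV 4.12 (cv2) and the standard library are available. Lean on these libraries where they do the work, as an engineer would, in place of code of your own. Each camera call takes 0.05 s, during which the arm holds its last target.

## Working session

There is one attempt and no reset: what is moved stays moved. The work goes in short steps, Python scripts to look and compute and a tool call to move; the robot and the scene stay as the last step left them, time stands still between calls to the robot, and variables do not carry over. Pictures are saved under pics/ and viewed, and the job is handed in when it is done.

Besides the shell and the picture viewer there is one more tool, called after "Emit:" as name(argument=value, ...) on one line, values as JSON. arm_command: Moves the arm, as the interface text tells. Its arguments: {"type":"object","properties":{"moves":{"type":"array","items":{"type":"array","items":{"type":"number"}}}},"required":["moves"]}

```bash
mkdir -p pics; ls; cat > h.py <<'E'
import numpy as np, cv2
from scipy.spatial.transform import Rotation as R
from plant import ctrl
def grab(n):
    d=ctrl.get_image(n); np.savez('last_%s.npz'%n,**{k:np.array(v) for k,v in d.items()}); return d
def load(n): 
    z=np.load('last_%s.npz'%n); return {k:z[k] for k in z.files}
def rot(d):
    a=np.array(d['attitude'],float)
    return a if a.shape==(3,3) else R.from_quat(a).as_matrix()
def ray(d,u,v):
    K=np.array(d['intrinsics']); k=float(d['k1'])
    xd=(u-K[0,2])/K[0,0]; yd=(v-K[1,2])/K[1,1]
    x,y=xd,yd
    for _ in range(20):
        s=1+k*(x*x+y*y); x,y=xd/s,yd/s
    return np.array(d['position'],float), rot(d)@np.array([x,-y,-1.])
def onz(d,u,v,z):
    o,r=ray(d,u,v); return o+r*(z-o[2])/r[2]
def dep(d,u,v):
    o,r=ray(d,u,v); return o+r*float(d['depth'][int(round(v)),int(round(u))])
def cloud(d):
    K=np.array(d['intrinsics']); k=float(d['k1'])
    v,u=np.mgrid[0:400,0:640]
    xd=(u-K[0,2])/K[0,0]; yd=(v-K[1,2])/K[1,1]; x,y=xd.copy(),yd.copy()
    for _ in range(20):
        s=1+k*(x*x+y*y); x,y=xd/s,yd/s
    D=np.stack([x,-y,-np.ones_like(x)],-1)@rot(d).T
    return np.array(d['position'])+D*d['depth'][...,None]
def proj(d,P):
    K=np.array(d['intrinsics']); k=float(d['k1'])
    c=rot(d).T@(np.array(P)-np.array(d['position'])); x,y=c[0]/-c[2],-c[1]/-c[2]
    s=1+k*(x*x+y*y); return K[0,0]*x*s+K[0,2],K[1,1]*y*s+K[1,2]
E
python3 - <<'E'
from h import *
print(ctrl.observe())
for n in ['scene','top','wrist']:
    d=grab(n); cv2.imwrite('pics/a_%s.png'%n,d['img']); print(n,d['position'],rot(d).round(3).tolist(),d['k1'],np.array(d['intrinsics']).tolist())
E
```

```text
pics
{'clock': 0.0, 'joint_positions': array([-1.2518278 ,  0.57648981,  0.02481847,  1.43789602, -0.01501574,
        1.12896945, -0.05648586]), 'qvel': array([-0.00043691, -0.00122198,  0.00152633, -0.00071042,  0.0007835 ,
        0.00097323, -0.00020751]), 'effort': array([-5.18186062e-04, -7.65775037e+01,  2.25043260e+00, -2.85966271e+01,
        1.53635588e-02,  1.26070032e-02, -1.89174926e-05]), 'eef_pos': array([264.37376455, 620.57433356, 215.77473765]), 'tool_rot': array([ 8.34238536e-01,  5.51403157e-01, -6.43645641e-04,  4.57067604e-04]), 'force': array([ 0.43549176, -0.34002607,  0.23594523]), 'moment': array([-0.01587166, -0.00320376,  0.03463717]), 'opening': 85.60233423473895}
scene [-217.62051167 -398.58533951 1478.52541016] [[0.422, 0.756, -0.5], [-0.907, 0.348, -0.239], [-0.007, 0.554, 0.832]] -0.0780626650860722 [[440.89065814752814, 0.0, 315.83162312840443], [0.0, 440.89065814752814, 206.95522316875264], [0.0, 0.0, 1.0]]
top [ 420.54613684    2.1616504  1317.76072061] [[0.003, 0.993, -0.12], [-1.0, 0.004, 0.013], [0.014, 0.12, 0.993]] 0.022891585886330838 [[375.4922542826278, 0.0, 320.58750575146894], [0.0, 375.4922542826278, 201.33911894271895], [0.0, 0.0, 1.0]]
wrist [186.1500859  653.98220307 374.30770212] [[0.392, -0.869, -0.302], [0.92, 0.371, 0.128], [0.001, -0.328, 0.945]] -0.003982826864687448 [[276.4186144781717, 0.0, 318.6600737366815], [0.0, 276.4186144781717, 193.69336687956297], [0.0, 0.0, 1.0]]
```

View pics/a_scene.png

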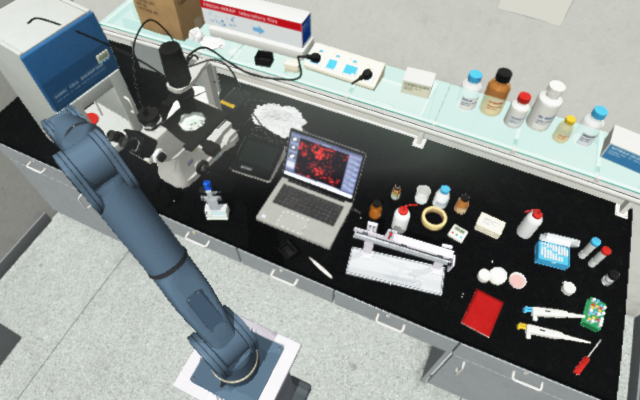

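View pics/a_top.png

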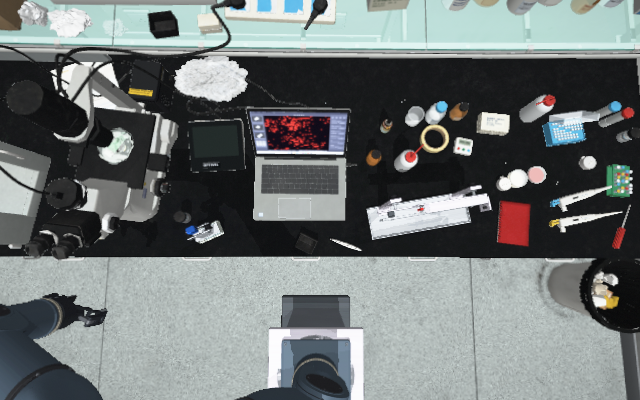

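View pics/a_wrist.png

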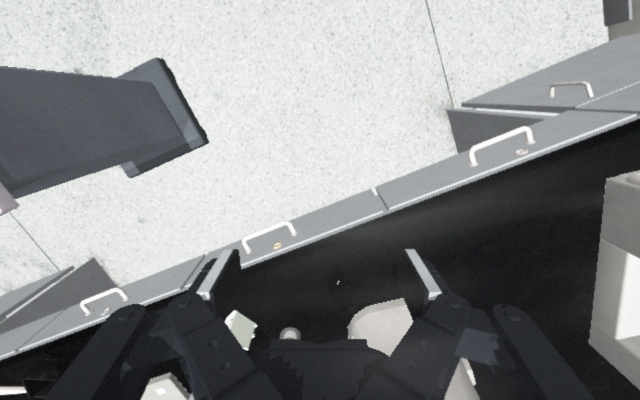

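```bash
python3 - <<'E'
from h import *
t=load('top');s=load('scene')
def crop(d,x0,y0,x1,y1,f,n): cv2.imwrite('pics/'+n,cv2.resize(d['img'][y0:y1,x0:x1],None,fx=f,fy=f,interpolation=cv2.INTER_CUBIC))
crop(t,165,205,245,260,9,'c_track.png'); crop(t,355,175,500,250,5.5,'c_tstand.png')
crop(s,190,170,245,230,9,'c_srack.png'); crop(s,335,200,470,300,5.8,'c_sstand.png')
E
```

```text
(no output)
```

View pics/c_track.png

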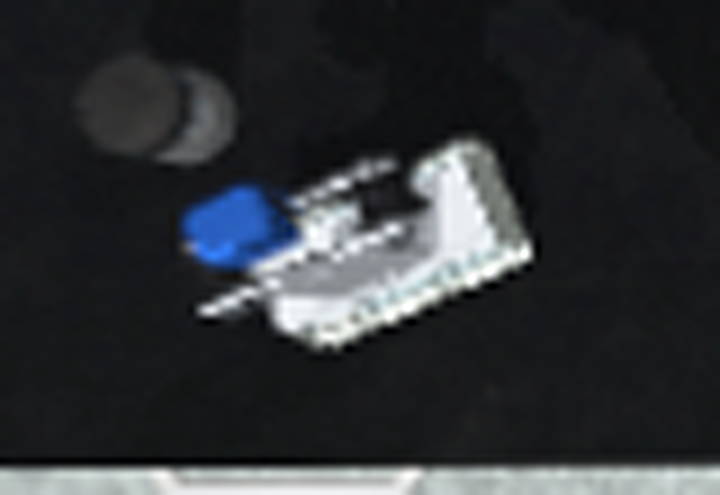

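View pics/c_tstand.png

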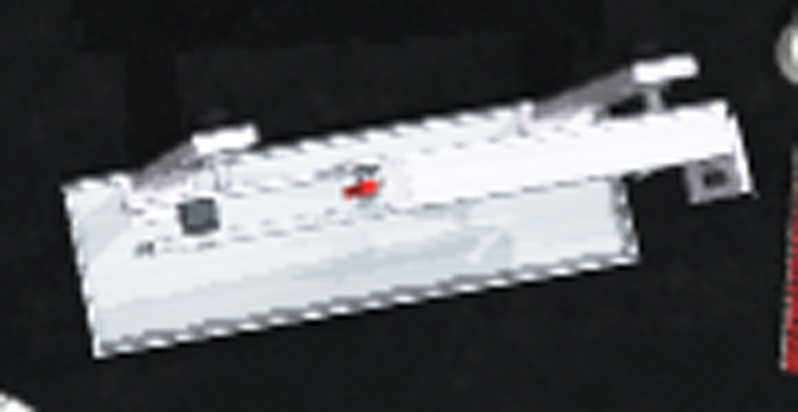

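View pics/c_srack.png

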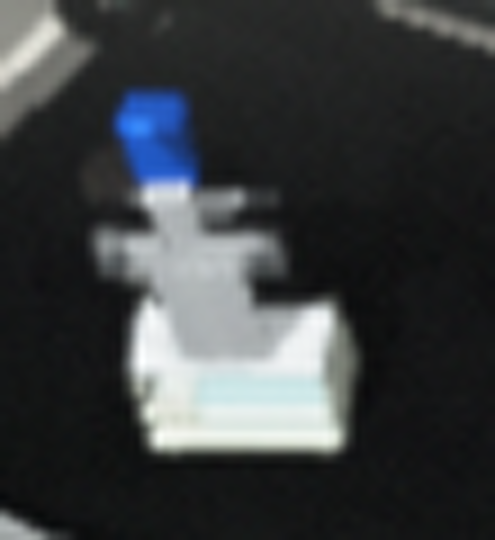

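View pics/c_sstand.png

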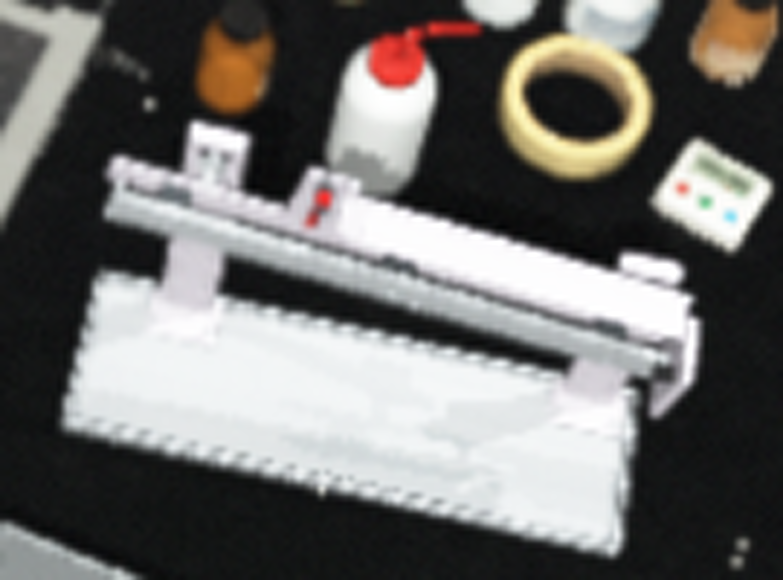

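```bash
python3 - <<'E'
from h import *
t=load('top');s=load('scene')
for n,d in (('top',t),('scene',s)):
    b,g,r=[d['img'][...,i].astype(int) for i in range(3)]
    m=(b>120)&(b-r>80)&(b-g>30)
    C=cloud(d)
    x0,x1,y0,y1={'top':(165,245,205,260),'scene':(190,245,170,230)}[n]
    mm=np.zeros_like(m); mm[y0:y1,x0:x1]=m[y0:y1,x0:x1]
    vv,uu=np.nonzero(mm); P=C[mm]
    print(n,len(uu),uu.mean(),vv.mean(), 'med',np.median(P,0).round(1),'pct',np.percentile(P,[5,95],0).round(1).tolist())
    top=P[P[:,2]>np.percentile(P[:,2],90)-6]; print(' top',len(top),top.mean(0).round(1),top.min(0).round(1),top.max(0).round(1))
# pan corners z=14
for u,v in [(62,187),(97,355),(635,260)]:
    print('pan top',onz(t,355+u/5.5,175+v/5.5,14).round(1))
for u,v in [(98,275),(65,430),(615,553),(637,392)]:
    print('pan scene',onz(s,335+u/5.8,200+v/5.8,14).round(1))
E
```

```text
top 64 190.234375 229.953125 med [468.2 364.7 219.7] pct [[457.7, 354.1, 206.5], [479.2, 376.0, 224.0]]
 top 51 [468.4 358.1 242.3] [420.5   2.2 217.7] [ 480.   377.6 1317.8]
scene 65 206.66153846153847 184.56923076923076 med [466.2 363.4 210.8] pct [[458.0, 352.0, 0.1], [599.0, 504.7, 222.2]]
 top 25 [468.6 362.4 219.6] [456.8 349.3 215.5] [479.6 372.3 226.6]
pan top [ 552.3 -175.    14. ]
pan top [ 446.2 -195.7   14. ]
pan top [ 507.4 -537.1   14. ]
pan scene [ 552.7 -178.5   14. ]
pan scene [ 442.4 -201.7   14. ]
pan scene [ 506.1 -539.9   14. ]
pan scene [ 617.3 -521.8   14. ]
```

Emit:
arm_command(moves=[[0,0,-4.5,1,-2.6,1.8,8.5],[0,0,-4.5,1.6,-3,1.8,8.5],[0,0,-4.5,2.3,-2.8,1.8,8.5],[0,0,-4.5,2.3,-2.8,1.8,8.5],[0,0,-4.5,2.3,-2.8,1.5,8.5],[0,0,-4.5,2.3,-2.8,1.5,8.5],[0,0,-4.5,2.3,-2.8,1,8.5],[0,0,-4.5,2.3,-2.8,0.6,8.5],[0,0,-4.5,2.3,-2.8,0,8.5],[0,0,-4.5,2,-2.8,0,8.5],[0,0,0,0,0,0,8.5]])

```text
clock: 1.07
eef_pos: [472.4, 325.4, 335.3]
tool_rot: [0.985, 0.175, -0.003, -0.001]
force: [-0.3, -0.8, 0.6]
opening: 85.0
```

```bash
python3 - <<'E'
from h import *
d=grab('wrist'); cv2.imwrite('pics/b_wrist.png',d['img']); o=ctrl.observe(); print(o['clock'],o['eef_pos'],R.from_quat(o['tool_rot']).as_matrix().round(3).tolist(),d['position'],o['qvel'])
E
```

```text
1.1167 [470.49313364 328.43828018 335.05019176] [[0.937, 0.349, -0.008], [0.349, -0.937, 0.003], [-0.007, -0.006, -1.0]] [443.83602346 404.58140649 494.09104428] [-0.04843295  0.01056294 -0.07959785 -0.00562281 -0.01779906  0.0020511
  0.00392487]
```

View pics/b_wrist.png

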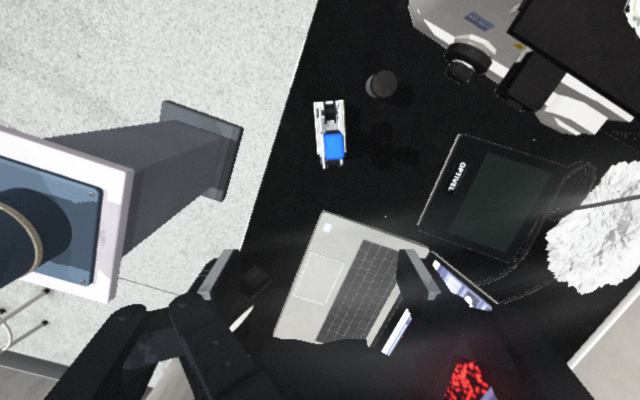

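```bash
python3 - <<'E'
from h import *
d=load('wrist')
cv2.imwrite('pics/c_w1.png',cv2.resize(d['img'][90:180,290:380],None,fx=6.5,fy=6.5,interpolation=cv2.INTER_CUBIC))
C=cloud(d); b,g,r=[d['img'][...,i].astype(int) for i in range(3)]
m=(b>100)&(b-r>60); m[:90]=0;m[180:]=0;m[:,:290]=0;m[:,380:]=0
P=C[m]; print(len(P)); T=P[(P[:,2]>214)&(P[:,2]<232)]; print('top',len(T),T.mean(0).round(1),T.min(0).round(1),T.max(0).round(1))
# top face from pixels -> plane z=221
vv,uu=np.nonzero(m); sel=(C[vv,uu,2]>214)
q=np.array([onz(d,u,v,221)[:2] for u,v in zip(uu[sel],vv[sel])]).astype(np.float32)
rc=cv2.minAreaRect(q); print(rc, cv2.boxPoints(rc))
# plates/rollers region and rack body by height
sub=C[90:180,290:380].reshape(-1,3)
for lo,hi in [(125,185),(45,65),(3,30)]:
    q=sub[(sub[:,2]>lo)&(sub[:,2]<hi)&(np.hypot(sub[:,0]-468,sub[:,1]-363)<70)].astype(np.float32)
    print(lo,hi,len(q)); 
    if len(q)>5:
        rc=cv2.minAreaRect(q[:,:2].copy()); print('  ',rc)
E
```

```text
538
top 514 [471.4 368.4 221.3] [459.  353.  214.6] [484.4 381.9 224.4]
((471.47894287109375, 368.3509521484375), (19.6949520111084, 26.517425537109375), 24.514039993286133) [[457.01788 376.32864]
 [468.0204  352.2015 ]
 [485.94    360.37326]
 [474.9375  384.5004 ]]
125 185 672
   ((469.8984680175781, 366.98211669921875), (28.366863250732422, 86.47869873046875), 24.531696319580078)
45 65 334
   ((473.44659423828125, 368.92059326171875), (39.46205139160156, 83.45426940917969), 24.50414276123047)
3 30 199
   ((466.1995544433594, 365.4447937011719), (117.64558410644531, 119.24577331542969), 28.9733943939209)
```

View pics/c_w1.png

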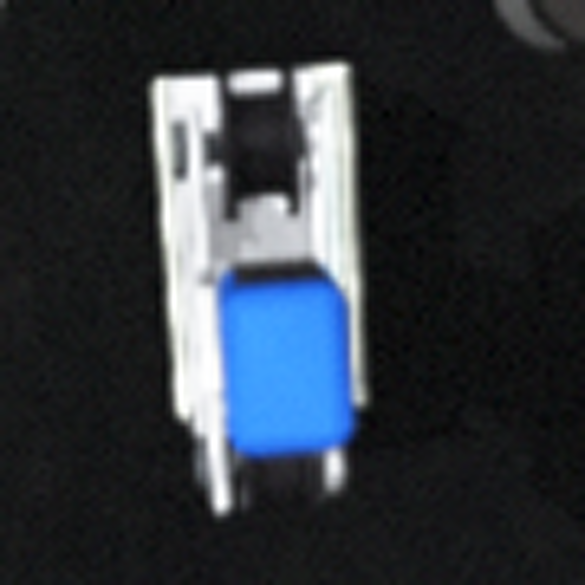

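Emit:
arm_command(moves=[[0,0,-0.8,1.4,-3.5,0.2,8.5],[0,0,-0.8,1.4,-3.8,0.2,8.5],[0,0,-0.8,1.2,-3.8,0.2,8.5],[0,0,-0.8,1.0,-3.8,0.2,8.5],[0,0,-0.8,0.8,-3.8,0.2,8.5],[0,0,-0.8,0.8,-3.8,0.2,8.5],[0,0,-0.8,0.6,-3.8,0.2,8.5],[0,0,-0.8,0.4,-3.8,0,8.5],[0,0,-0.8,0.2,-3.8,0,8.5],[0,0,-0.8,0,-3.8,0,8.5],[0,0,-0.8,-0.2,-3.8,0,8.5],[0,0,-0.8,-0.4,-3.8,0,8.5]])

```text
clock: 2.12
eef_pos: [537.6, -117.7, 344.5]
tool_rot: [0.993, 0.114, -0.007, -0.007]
force: [1.3, -0.4, -0.4]
opening: 84.9
```

Emit:
arm_command(moves=[[0,0,-0.4,-0.6,-3.8,0,8.5],[0,0,-0.3,-0.8,-3.8,0,8.5],[0,0,0,-0.8,-3.8,0,8.5],[0,0,0,-0.8,-3.5,0,8.5],[0,0,0,0,-1.5,0,8.5],[0,0,0,0,0,0,8.5],[0,0,0,0,0,0,8.5]])

```text
clock: 2.7
eef_pos: [504.6, -290.6, 342.1]
tool_rot: [0.994, 0.109, -0.009, -0.008]
force: [0.3, 1.2, -0.4]
opening: 85.1
```

```bash
python3 - <<'E'
from h import *
d=grab('wrist'); cv2.imwrite('pics/d_wrist.png',d['img']); o=ctrl.observe(); print(o['clock'],o['eef_pos'],R.from_quat(o['tool_rot']).as_matrix().round(3).tolist(),d['position'],o['qvel'].round(3))
E
```

```text
2.75 [ 504.77004328 -290.06655685  341.99480137] [[0.976, 0.218, -0.02], [0.219, -0.976, 0.014], [-0.017, -0.018, -1.0]] [ 488.78801524 -210.25009263  501.99399439] [-0.024 -0.009 -0.01   0.007 -0.001  0.001 -0.006]
```

View pics/d_wrist.png

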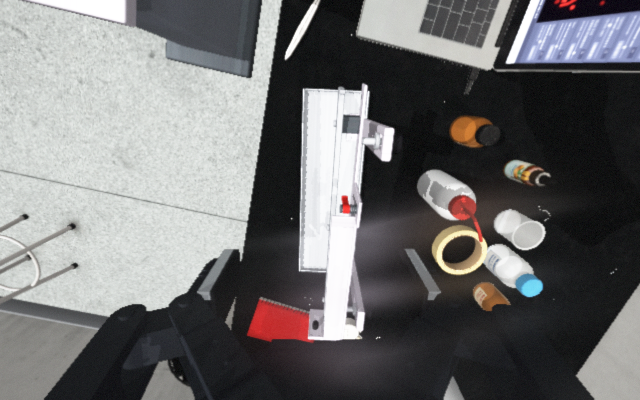

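```bash
cat >> h.py <<'E'
def crop(d,x0,y0,x1,y1,f,n): cv2.imwrite('pics/'+n,cv2.resize(d['img'][y0:y1,x0:x1],None,fx=f,fy=f,interpolation=cv2.INTER_CUBIC))
E
python3 - <<'E'
from h import *
d=load('wrist'); crop(d,290,75,400,225,4,'d_c1.png'); crop(d,290,190,400,345,3.8,'d_c2.png')
C=cloud(d)
for r in range(85,340,9):
    print(r,[ (u,int(C[r,u,2]) if d['depth'][r,u]>0 else None) for u in range(298,400,4)])
E
```

```text
85 [(298, 0), (302, 2), (306, 1), (310, 0), (314, 1), (318, 1), (322, 1), (326, 1), (330, 1), (334, 0), (338, 0), (342, 1), (346, 3), (350, 1), (354, 0), (358, 1), (362, 192), (366, 209), (370, 0), (374, 1), (378, 0), (382, 0), (386, 0), (390, 0), (394, 0), (398, 0)]
94 [(298, 0), (302, 0), (306, 6), (310, 5), (314, 7), (318, 7), (322, 4), (326, 5), (330, 6), (334, 7), (338, 208), (342, 213), (346, 6), (350, 6), (354, 4), (358, 7), (362, 200), (366, 207), (370, 0), (374, 1), (378, 1), (382, 0), (386, 1), (390, 2), (394, 2), (398, 0)]
103 [(298, 0), (302, 1), (306, 3), (310, 5), (314, 5), (318, 4), (322, 5), (326, 5), (330, 6), (334, 5), (338, 211), (342, 212), (346, 4), (350, 5), (354, 5), (358, 7), (362, 204), (366, 14), (370, 0), (374, 1), (378, 0), (382, 1), (386, 2), (390, 2), (394, 1), (398, 2)]
112 [(298, 1), (302, 13), (306, 6), (310, 3), (314, 5), (318, 6), (322, 5), (326, 4), (330, 7), (334, 7), (338, 210), (342, 209), (346, 5), (350, 5), (354, 5), (358, 6), (362, 206), (366, 15), (370, 0), (374, 0), (378, 1), (382, 0), (386, 0), (390, 1), (394, 0), (398, 0)]
121 [(298, 1), 
[... 6357 characters left out ...]
4, 0), (358, 178), (362, 177), (366, 1), (370, 2), (374, 0), (378, 0), (382, 0), (386, 0), (390, 0), (394, 0), (398, 1)]
328 [(298, 8), (302, 10), (306, 6), (310, 175), (314, 177), (318, 172), (322, 173), (326, 198), (330, 198), (334, 196), (338, 199), (342, 198), (346, 23), (350, 24), (354, 26), (358, 179), (362, 179), (366, 0), (370, 1), (374, 0), (378, 0), (382, 0), (386, 0), (390, 0), (394, 0), (398, 0)]
337 [(298, 9), (302, 10), (306, 9), (310, 188), (314, 187), (318, 187), (322, 185), (326, 194), (330, 196), (334, 195), (338, 195), (342, 197), (346, 24), (350, 24), (354, 23), (358, 13), (362, 0), (366, 1), (370, 0), (374, -1), (378, 0), (382, 0), (386, 0), (390, 0), (394, 1), (398, 0)]
```

View pics/d_c1.png

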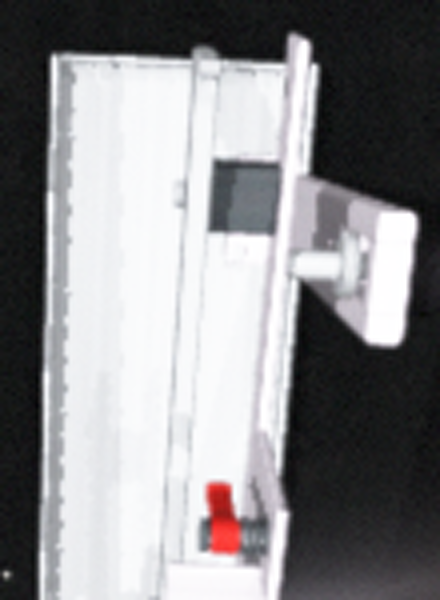

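View pics/d_c2.png

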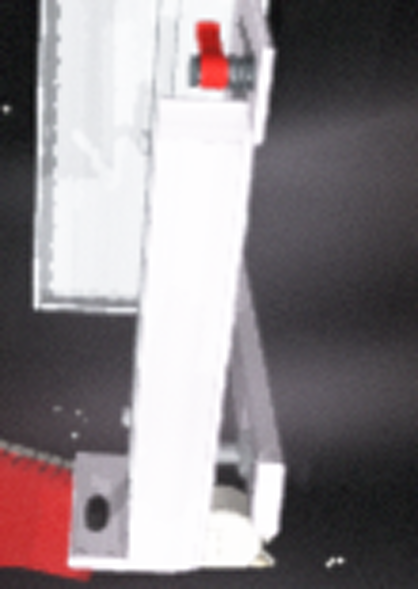

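```bash
python3 - <<'E'
from h import *
d=load('wrist'); C=cloud(d)
rows=[]
for r in range(100,206):
    u=np.arange(328,346); z=C[r,u,2]; zmax=np.median(np.sort(z)[-4:])
    if 120<=r<=133: continue
    ok=(z>zmax-4)&(z<zmax+4)
    P=C[r,u[ok]]; rows.append([r,ok.sum(),*P.mean(0),u[ok].min(),u[ok].max()])
a=np.array(rows)
for q in a[::8]: print(q.round(1))
y=a[:,3]; 
px=np.polyfit(y,a[:,2],1); pz=np.polyfit(y,a[:,4],1)
print('x=',px,'yaw',-np.arctan(px[0]),'z',pz,'slope deg',np.degrees(np.arctan(pz[0]*np.cos(np.arctan(px[0])))),'res',np.std(a[:,2]-np.polyval(px,y)),np.std(a[:,4]-np.polyval(pz,y)))
print('red'); b,g,rr=[d['img'][...,i].astype(int) for i in range(3)]
m=(rr>120)&(rr-b>70); m[:180]=0;m[225:]=0;m[:,:330]=0;m[:,370:]=0
P=C[m]; print(P[P[:,2].argsort()][::6].round(1))
for nm,(u,v) in dict(rearfar=(310,66),frontfar=(52,55),frontmid=(48,400)).items():
    print(nm,onz(d,290+u/4-.4,75+v/4-.4,14).round(1))
print(onz(d,290+35/3.8-.4,190+308/3.8-.4,14))
E
```

```text
<stdin>:8: RuntimeWarning: Mean of empty slice.
  ret = um.true_divide(
Traceback (most recent call last):
ValueError: zero-size array to reduction operation minimum which has no identity
```

```bash
python3 - <<'E'
from h import *
d=load('wrist'); C=cloud(d)
rows=[]
for r in range(100,206):
    if 118<=r<=135: continue
    u=np.arange(329,345); z=C[r,u,2]; c=u[(z>180)&(z<216)]
    if len(c)<2: continue
    zm=np.percentile(C[r,c,2],75); ok=c[np.abs(C[r,c,2]-zm)<4]
    if len(ok)<2: continue
    P=C[r,ok]; rows.append([r,len(ok),*P.mean(0),ok.min(),ok.max()])
a=np.array(rows)
for q in a[::8]: print(q.round(1))
y=a[:,3]
px=np.polyfit(y,a[:,2],1); pz=np.polyfit(y,a[:,4],1)
print('x=',px,'yaw',-np.arctan(px[0]),'z',pz,'slope deg',np.degrees(np.arctan(pz[0]*np.cos(np.arctan(px[0])))),'res',np.std(a[:,2]-np.polyval(px,y)),np.std(a[:,4]-np.polyval(pz,y)))
b,g,rr=[d['img'][...,i].astype(int) for i in range(3)]
m=(rr>120)&(rr-b>70); m[:180]=0;m[225:]=0;m[:,:330]=0;m[:,370:]=0
P=C[m]; print('red',P[P[:,2].argsort()][::8].round(1))
for nm,(u,v) in dict(rearfar=(310,66),frontfar=(52,55),frontmid=(48,400)).items():
    print(nm,onz(d,290+u/4-.4,75+v/4-.4,14).round(1))
print(onz(d,290+35/3.8-.4,190+308/3.8-.4,14))
E
```

```text
[ 100.     6.   504.8 -203.   212.   338.   343. ]
[ 108.     6.   506.7 -210.3  210.8  338.   343. ]
[ 116.     6.   507.7 -218.1  210.   337.   342. ]
[ 142.     6.   512.2 -244.5  205.9  335.   340. ]
[ 150.     5.   513.8 -253.1  204.6  335.   339. ]
[ 158.     6.   515.5 -261.9  202.6  334.   339. ]
[ 166.     5.   517.2 -270.9  201.7  334.   338. ]
[ 174.     6.   519.  -280.2  200.1  333.   338. ]
[ 182.     5.   520.8 -289.7  198.8  333.   337. ]
[ 190.     5.   522.  -299.6  197.5  332.   336. ]
[ 198.     3.   530.8 -301.5  214.9  341.   343. ]
x= [-1.91907956e-01  4.65687394e+02] yaw 0.18960277857624913 z [1.28420641e-01 2.37328981e+02] slope deg 7.188148636949761 res 1.785565277609344 3.2269692574263247
red [[ 535.1 -299.4  211.4]
 [ 532.8 -300.2  213.9]
 [ 533.8 -300.3  216.4]
 [ 532.4 -300.5  220. ]
 [ 535.6 -301.   223. ]
 [ 534.5 -301.6  225.3]
 [ 532.5 -300.9  234.5]
 [ 535.4 -300.5  236.8]
 [ 534.2 -308.4  237.6]
 [ 534.1 -300.1  238.6]
 [ 536.9 -307.2  238.9]
 [ 537.3 -304.7  239.2]
 [ 536.  -303.8  239.6]
 [ 533.4 -302.   239.8]]
rearfar [ 555.3 -174.9   14. ]
frontfar [ 450.2 -193.8   14. ]
frontmid [ 477.8 -338.1   14. ]
[ 512.3635279  -537.33739046   14.        ]
```

```bash
cat >> h.py <<'E'
def Rt(yaw_deg,tilt_deg=0):
    # tool x along azimuth yaw, z down; then tilt about that x axis by tilt (stand y up for +)
    y=np.radians(yaw_deg); X=np.array([np.cos(y),np.sin(y),0]); Z=np.array([0,0,-1.]); Y=np.cross(Z,X)
    M=np.stack([X,Y,Z],1)
    return R.from_rotvec(np.radians(tilt_deg)*X).as_matrix()@M
def need(p,M):
    o=ctrl.observe(); A=R.from_quat(o['tool_rot']).as_matrix()
    print('turn deg',np.degrees(R.from_matrix(M@A.T).as_rotvec()).round(2),'shift cm',((np.array(p)-o['eef_pos'])/10).round(2),'eef',o['eef_pos'].round(1),'F',o['force'].round(2),'M',o['moment'].round(2),'t',round(o['clock'],2),'open',round(o['opening'],1))
E
python3 - <<'E'
from h import *
need([471.4,368.4,290],Rt(24.5))
E
```

```text
turn deg [-0.66 -1.24 11.88] shift cm [-3.34 65.85 -5.2 ] eef [ 504.8 -290.1  342. ] F [-0.08 -0.07  0.15] M [-0.    0.02  0.05] t 2.75 open 84.9
```

Emit:
arm_command(moves=[[0,0,0.6,0.8,3.7,0,8.5],[0,0,0.6,0.8,3.8,0,8.5],[0,0,0.6,0.8,3.8,0,8.5],[0,0,0.6,0.8,3.8,0,8.5],[0,0,0.6,0.6,3.8,0,8.5],[0,0,0.6,0.6,3.8,0,8.5],[0,0,0.6,0.4,3.8,0,8.5],[0,0,0.6,0.2,3.8,0,8.5],[0,0,0.6,-0.2,3.8,0,8.5],[0,0,0.6,-0.4,3.8,0,8.5],[0,0,0.6,-0.6,3.8,0,8.5],[0,0,0.6,-0.8,3.8,0,8.5]])

```text
clock: 3.75
eef_pos: [528.9, 194.7, 341.1]
tool_rot: [0.982, 0.187, -0.011, -0.01]
force: [1.9, -0.1, -0.5]
opening: 85.5
```

```bash
python3 - <<'E'
from h import *
need([471.4,368.4,290],Rt(24.5))
E
```

```text
turn deg [-0.85 -1.43  2.89] shift cm [-5.75 17.37 -5.11] eef [528.9 194.7 341.1] F [ 1.87 -0.14 -0.51] M [ 0.   -0.08 -0.01] t 3.75 open 85.5
```

Emit:
arm_command(moves=[[-0.2,-0.3,0.6,-1.0,3.4,-0.6,8.5],[-0.2,-0.3,0.6,-1.2,3.4,-0.9,8.5],[-0.2,-0.3,0.6,-1.2,3.4,-1.0,8.5],[-0.2,-0.3,0.6,-1.2,3.2,-1.0,8.5],[-0.1,-0.2,0.4,-1.0,2.6,-0.8,8.5],[0,0,0,0,0,0,8.5],[0,0,0,0,0,0,8.5],[0,0,0,0,0,0,8.5]])

```text
clock: 4.42
eef_pos: [448.5, 390.7, 294.8]
tool_rot: [0.972, 0.236, -0.003, -0.004]
force: [-0.3, -0.2, -0.7]
opening: 84.9
```

```bash
python3 - <<'E'
from h import *
need([471.4,368.4,290],Rt(24.5))
d=grab('wrist'); cv2.imwrite('pics/e_wrist.png',d['img']); o=ctrl.observe()
A=R.from_quat(o['tool_rot']).as_matrix()
print('tcp px',proj(d,o['eef_pos']+A[:,2]*6), 'grip px',proj(d,[471.4,368.4,221]))
C=cloud(d); b,g,r=[d['img'][...,i].astype(int) for i in range(3)]
m=(b>100)&(b-r>60)&(C[...,2]>214)&(C[...,2]<230)
m[:,:200]=0; m[:,450:]=0
vv,uu=np.nonzero(m); q=np.array([onz(d,u,v,221)[:2] for u,v in zip(uu,vv)]).astype(np.float32)
print(len(q),uu.min(),uu.max(),vv.min(),vv.max(),cv2.minAreaRect(q), C[m].mean(0))
E
```

```text
turn deg [-0.43 -0.43 -2.75] shift cm [ 2.29 -2.23 -0.48] eef [448.5 390.7 294.8] F [-0.29 -0.19 -0.68] M [-0.03  0.05  0.04] t 4.42 open 84.9
tcp px (np.float64(319.2262661118028), np.float64(234.63177240016367)) grip px (np.float64(330.01892291902817), np.float64(230.13594159729215))
554 319 341 215 242 ((470.7712097167969, 369.35113525390625), (19.809673309326172, 27.60093116760254), 24.3486328125) [470.74306419 369.31617476 220.97630408]
```

View pics/e_wrist.png

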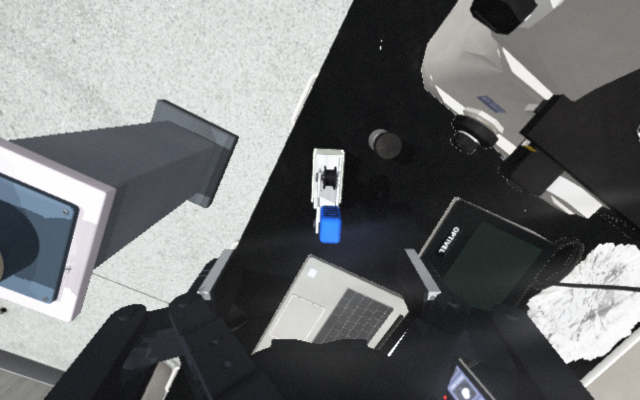

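Emit:
arm_command(moves=[[-0.2,-0.2,-1.2,1.0,-1.0,0,8.5],[-0.2,-0.2,-1.0,0.8,-0.7,0,8.5],[0,0,-0.4,0.3,-0.3,0,8.5],[0,0,0,0,0,0,8.5],[0,0,0,0,0,0,8.5]])

```text
clock: 4.88
eef_pos: [475.3, 363.1, 297.0]
tool_rot: [0.978, 0.207, 0.002, 0.001]
force: [0.2, 0.2, -0.3]
opening: 84.6
```

```bash
python3 - <<'E'
from h import *
need([471,369,215],Rt(24.4))
E
```

```text
turn deg [0.01 0.22 0.55] shift cm [-0.43  0.59 -8.2 ] eef [475.3 363.1 297. ] F [ 0.24  0.23 -0.35] M [-0.04  0.02 -0.03] t 4.88 open 84.6
```

Emit:
arm_command(moves=[[0,0,0.3,-0.2,0.3,-1.2,8.5],[0,0,0,-0.1,0.2,-1.8,8.5],[0,0,0,0,0,-1.8,8.5],[0,0,0,0,0,-1.2,8.5],[0,0,0,0,0,-0.6,8.5],[0,0,0,0,0,-0.2,8.5],[0,0,0,0,0,0,8.5]])

```text
clock: 5.47
eef_pos: [475.4, 365.2, 228.7]
tool_rot: [0.979, 0.206, 0.004, -0.001]
force: [0.3, 0.6, -0.2]
opening: 85.5
```

```bash
python3 - <<'E'
from h import *
need([471,369,215],Rt(24.4))
d=grab('wrist'); cv2.imwrite('pics/f_wrist.png',d['img']); o=ctrl.observe()
A=R.from_quat(o['tool_rot']).as_matrix()
C=cloud(d); b,g,r=[d['img'][...,i].astype(int) for i in range(3)]
m=(b>100)&(b-r>60)&(C[...,2]>216)&(C[...,2]<230)
m[:,:200]=0; m[:,450:]=0
vv,uu=np.nonzero(m); q=np.array([onz(d,u,v,221)[:2] for u,v in zip(uu,vv)]).astype(np.float32)
print('tcp px',proj(d,o['eef_pos']+A[:,2]*6),len(q),uu.min(),uu.max(),vv.min(),vv.max(),cv2.minAreaRect(q), C[m].mean(0))
E
```

```text
turn deg [-0.16  0.42  0.67] shift cm [-0.44  0.38 -1.37] eef [475.4 365.2 228.7] F [ 0.3   0.55 -0.24] M [-0.03 -0.03  0.04] t 5.47 open 85.5
tcp px (np.float64(319.3666289365917), np.float64(233.87308044792135)) 1049 301 330 207 243 ((471.25732421875, 369.0333557128906), (19.48470115661621, 26.26225471496582), 23.495197296142578) [471.17192689 369.25211333 221.16144408]
```

View pics/f_wrist.png

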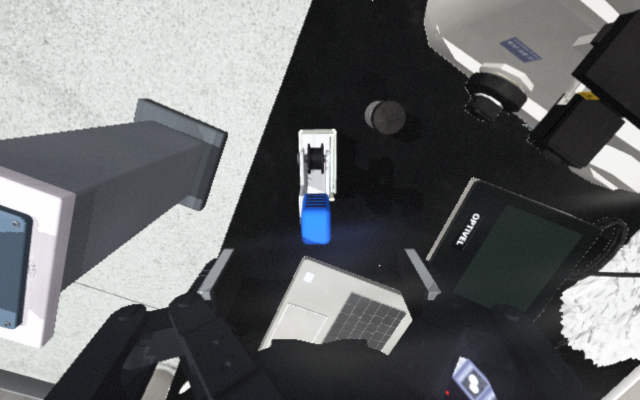

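Emit:
arm_command(moves=[[0,0.2,0.4,-0.4,0.3,-0.8,8.5],[0,0.2,0.2,-0.3,0.2,-0.6,8.5],[0,0,0,-0.1,0.1,-0.2,8.5],[0,0,0,0,0,0,8.5]])

```text
clock: 5.85
eef_pos: [467.7, 372.7, 213.7]
tool_rot: [0.977, 0.211, 0.002, -0.003]
force: [0.8, 0.3, -0.3]
opening: 84.7
```

```bash
python3 - <<'E'
from h import *
need([471.2,369,215],Rt(24.2))
E
```

```text
turn deg [-0.34  0.14 -0.19] shift cm [ 0.35 -0.37  0.13] eef [467.7 372.7 213.7] F [ 0.8   0.34 -0.33] M [-0.02 -0.01 -0.  ] t 5.85 open 84.7
```

Emit:
arm_command(moves=[[0,0,0,0.25,-0.25,0.1,8.5],[0,0,0,0.1,-0.1,0,8.5],[0,0,0,0,0,0,8.5],[0,0,0,0,0,0,8.5]])

```text
clock: 6.18
eef_pos: [471.7, 369.1, 215.3]
tool_rot: [0.977, 0.212, 0.002, -0.003]
force: [0.9, -0.2, -1.0]
opening: 84.9
```

```bash
python3 - <<'E'
from h import *
need([471.2,369,215],Rt(24.2))
E
```

```text
turn deg [-0.36  0.18 -0.22] shift cm [-0.05 -0.01 -0.03] eef [471.7 369.1 215.3] F [ 0.95 -0.24 -0.99] M [ 0.02 -0.01  0.01] t 6.18 open 84.9
```

Emit:
arm_command(moves=[[0,0,0,0,0,0,5],[0,0,0,0,0,0,3.5],[0,0,0,0,0,0,3],[0,0,0,0,0,0,2.6],[0,0,0,0,0,0,2.6]])

```text
clock: 6.6
eef_pos: [472.1, 368.9, 215.8]
tool_rot: [0.977, 0.211, 0.003, -0.003]
force: [0.1, -0.4, -0.3]
opening: 26.8
```

Emit:
arm_command(moves=[[0,0,0,-0.05,0,0,2.2],[0,0,0,0,0,0,2],[0,0,0,0,0,0,1.5],[0,0,0,0,0,0,1],[0,0,0,0,0,0,0.5]])

```text
clock: 7.02
eef_pos: [471.4, 369.1, 215.7]
tool_rot: [0.977, 0.211, 0.003, -0.003]
force: [-0.3, 0.3, -0.4]
opening: 5.1
```

```bash
python3 - <<'E'
from h import *
d=grab('wrist'); cv2.imwrite('pics/g_wrist.png',d['img']); crop(d,220,100,420,300,3,'g_c.png'); s=grab('scene'); crop(s,180,160,250,230,8,'g_s.png')
E
```

```text
(no output)
```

View pics/g_c.png

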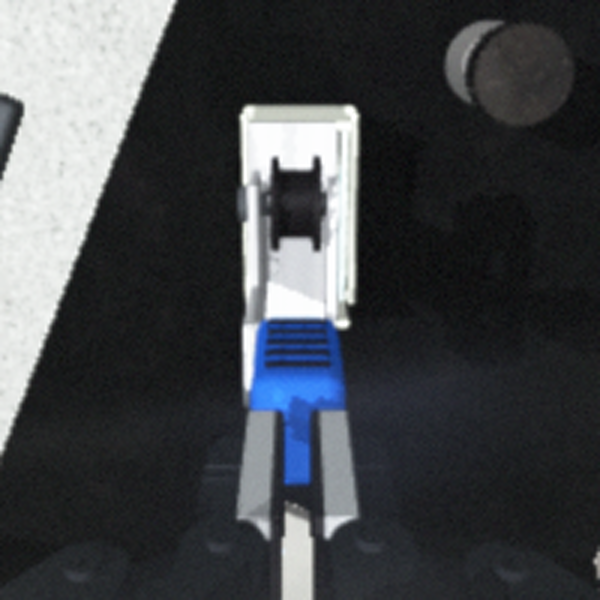

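View pics/g_s.png

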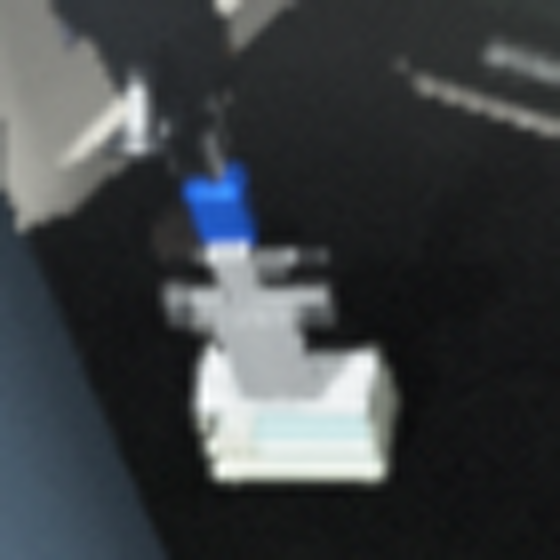

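```bash
python3 - <<'E'
from h import *
d=load('wrist'); C=cloud(d)
for v in range(200,276,5): print(v,[(u,*C[v,u].round(0).astype(int)) for u in (304,310,316,319,326,332,336)])
o=ctrl.observe();print(o['eef_pos'],o['tool_rot'],d['position'],rot(d).round(3))
E
```

```text
200 [(304, np.int64(458), np.int64(371), np.int64(164)), (310, np.int64(475), np.int64(337), np.int64(60)), (316, np.int64(482), np.int64(340), np.int64(60)), (319, np.int64(486), np.int64(341), np.int64(58)), (326, np.int64(493), np.int64(345), np.int64(60)), (332, np.int64(505), np.int64(340), np.int64(35)), (336, np.int64(511), np.int64(341), np.int64(30))]
205 [(304, np.int64(458), np.int64(371), np.int64(174)), (310, np.int64(478), np.int64(331), np.int64(60)), (316, np.int64(465), np.int64(378), np.int64(186)), (319, np.int64(467), np.int64(379), np.int64(186)), (326, np.int64(472), np.int64(381), np.int64(186)), (332, np.int64(504), np.int64(339), np.int64(52)), (336, np.int64(521), np.int64(325), np.int64(0))]
210 [(304, np.int64(459), np.int64(370), np.int64(182)), (310, np.int64(461), np.int64(377), np.int64(196)), (316, np.int64(465), np.int64(379), np.int64(197)), (319, np.int64(466), np.int64(380), np.int64(198)), (326, np.int64(471), np.int64(382), np.int64(197)), (332, np.int64(519), np.int64(316), np.int64(1)), (336, np.int64(524), np.int64(318), np.int64(1))]
215 [(3
[... 4274 characters left out ...]
64(380), np.int64(267)), (332, np.int64(472), np.int64(381), np.int64(267)), (336, np.int64(473), np.int64(383), np.int64(268))]
275 [(304, np.int64(460), np.int64(377), np.int64(272)), (310, np.int64(463), np.int64(376), np.int64(269)), (316, np.int64(539), np.int64(213), np.int64(15)), (319, np.int64(543), np.int64(216), np.int64(16)), (326, np.int64(470), np.int64(379), np.int64(269)), (332, np.int64(471), np.int64(382), np.int64(272)), (336, np.int64(473), np.int64(383), np.int64(272))]
[471.43882407 369.05503827 215.72357066] [ 0.97741335  0.21130147  0.00252123 -0.00291156] [435.34505334 444.99703382 374.60915052] [[ 0.911 -0.388 -0.14 ]
 [ 0.413  0.863  0.29 ]
 [ 0.008 -0.322  0.947]]
```

Emit:
arm_command(moves=[[0,0,0,0,0,0,6],[0,0,0,0,0,0,6],[0,0,0,0,0,0,6],[0,0,0,0,0,0,6],[0,0,0,0,0,0,6],[0,0,0,0,0,-0.8,6],[0,0,0,0,0,-0.8,6],[0,0,0,0,0,-0.2,6],[0,0,0,0,0,0,6]])

```text
clock: 7.87
eef_pos: [471.3, 368.9, 195.6]
tool_rot: [0.977, 0.211, 0.002, -0.003]
force: [0.4, 0.5, 0.5]
opening: 60.2
```

```bash
python3 - <<'E'
from h import *
need([471.2,369,172],Rt(24.2))
d=grab('wrist'); C=cloud(d); crop(d,200,100,440,300,3,'h_c.png')
o=ctrl.observe(); p=o['eef_pos']
for v in range(225,262,4):
    print(v,[(u,*C[v,u].round(0).astype(int).tolist()) for u in range(236,412,6) if 150<C[v,u,2]<330 ])
E
```

```text
turn deg [-0.38  0.2  -0.2 ] shift cm [-0.01  0.01 -2.36] eef [471.3 368.9 195.6] F [0.41 0.47 0.46] M [0.03 0.03 0.04] t 7.87 open 60.2
225 [(302, 460, 367, 183), (308, 461, 376, 198), (314, 464, 378, 199), (320, 467, 379, 199), (326, 470, 381, 200), (332, 474, 381, 198)]
229 [(302, 461, 364, 182), (308, 461, 376, 205), (314, 464, 378, 206), (320, 467, 380, 206), (326, 470, 381, 205), (332, 474, 381, 202)]
233 [(302, 462, 361, 183), (308, 461, 377, 212), (314, 464, 378, 210), (320, 467, 379, 210), (326, 470, 381, 212), (332, 474, 382, 209)]
237 [(302, 463, 358, 182), (308, 461, 376, 215), (314, 464, 378, 216), (320, 467, 379, 216), (326, 470, 381, 216), (332, 473, 382, 215)]
241 [(254, 434, 364, 220), (260, 437, 366, 221), (302, 459, 372, 214), (308, 461, 376, 220), (314, 464, 378, 220), (320, 467, 379, 219), (326, 470, 380, 219), (332, 473, 381, 219), (374, 494, 391, 220), (380, 497, 393, 220)]
245 [(254, 435, 365, 225), (260, 438, 367, 226), (302, 459, 372, 219), (308, 462, 375, 221), (314, 465, 376, 220), (320, 468, 377, 221), (326, 471, 379, 222), (332, 474, 380, 221), (374, 494
[... 740 characters left out ...]
7, 366, 237), (260, 440, 364, 231), (266, 444, 356, 217), (302, 462, 366, 219), (308, 465, 368, 221), (314, 468, 370, 222), (320, 471, 371, 222), (326, 474, 373, 222), (332, 477, 374, 222), (374, 496, 385, 225), (380, 493, 392, 238), (386, 496, 393, 237), (392, 499, 394, 237), (398, 506, 392, 230)]
261 [(236, 430, 358, 233), (242, 433, 363, 239), (248, 435, 365, 240), (254, 438, 367, 240), (260, 441, 362, 231), (266, 445, 353, 216), (302, 463, 363, 219), (308, 466, 366, 222), (314, 469, 367, 222), (320, 472, 369, 222), (326, 475, 370, 222), (332, 478, 371, 221), (374, 498, 382, 224), (380, 494, 390, 238), (386, 495, 392, 241), (392, 499, 393, 239), (398, 504, 392, 234), (404, 507, 393, 233)]
```

View pics/h_c.png

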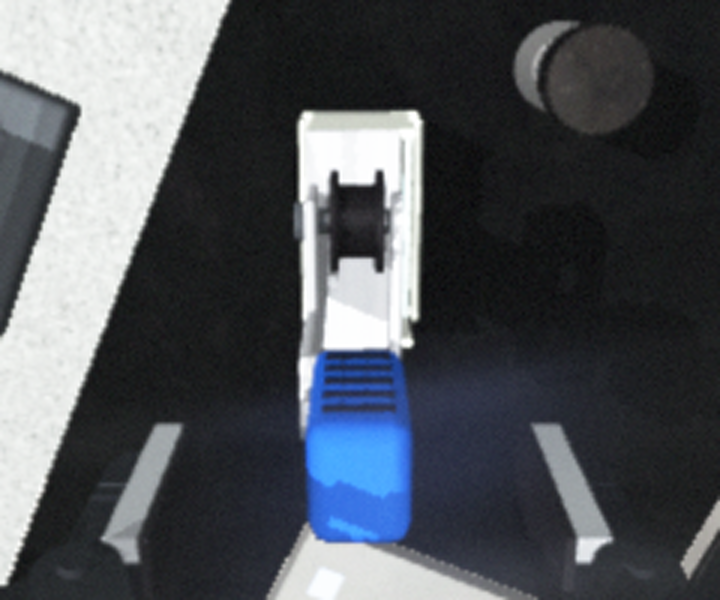

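Emit:
arm_command(moves=[[0,0,0,0,0,-0.9,6],[0,0,0,0,0,-1,6],[0,0,0,0,0,-0.4,6],[0,0,0,0,0,-0.1,6],[0,0,0,0,0,0,6]])

```text
clock: 8.33
eef_pos: [471.0, 368.8, 168.6]
tool_rot: [0.977, 0.211, 0.002, -0.003]
force: [-0.9, -0.9, 0.9]
opening: 60.1
```

```bash
python3 - <<'E'
from h import *
need([471.2,369,169],Rt(24.2))
d=grab('wrist'); C=cloud(d); crop(d,200,100,440,300,3,'i_c.png')
for v in range(233,262,4):
    print(v,[(u,*C[v,u].round(0).astype(int).tolist()) for u in range(236,412,8) if 150<C[v,u,2]<330 ])
E
```

```text
turn deg [-0.34  0.16 -0.2 ] shift cm [0.02 0.02 0.04] eef [471.  368.8 168.6] F [-0.92 -0.89  0.94] M [0.03 0.04 0.03] t 8.33 open 60.1
233 [(300, 458, 370, 175)]
237 [(300, 458, 371, 181), (308, 460, 377, 191), (316, 464, 379, 190), (324, 469, 380, 189), (332, 473, 382, 190)]
241 [(252, 433, 364, 194), (260, 437, 366, 193), (300, 459, 369, 182), (308, 461, 376, 193), (316, 465, 379, 194), (324, 469, 380, 193), (332, 473, 381, 192), (380, 496, 393, 194)]
245 [(252, 434, 364, 196), (260, 438, 366, 197), (300, 460, 366, 182), (308, 461, 376, 196), (316, 465, 378, 197), (324, 469, 380, 198), (332, 473, 381, 197), (372, 495, 387, 190), (380, 495, 392, 198)]
249 [(252, 435, 366, 204), (260, 438, 366, 201), (300, 461, 364, 183), (308, 461, 378, 204), (316, 464, 379, 203), (324, 468, 380, 203), (332, 472, 382, 202), (372, 496, 385, 191), (380, 495, 392, 202), (388, 498, 394, 203)]
253 [(244, 432, 358, 198), (252, 435, 365, 205), (260, 439, 365, 203), (300, 462, 361, 182), (308, 461, 376, 205), (316, 465, 378, 205), (324, 468, 380, 206), (332, 472, 381, 205), (372, 497, 384, 192), (380, 494, 392, 207), (388, 498, 393, 206), (396, 504, 392, 200)]
257 [(236, 429, 357, 202), (244, 433, 364, 210), (252, 436, 365, 208), (260, 440, 363, 204), (300, 463, 359, 182), (308, 461, 376, 208), (316, 465, 378, 210), (324, 468, 380, 210), (332, 472, 381, 209), (372, 498, 381, 192), (380, 493, 391, 210), (388, 497, 393, 210), (396, 504, 392, 203)]
261 [(236, 430, 358, 206), (244, 433, 364, 213), (252, 437, 366, 213), (260, 441, 361, 204), (300, 464, 357, 183), (308, 461, 377, 214), (316, 464, 379, 215), (324, 468, 381, 214), (332, 472, 382, 214), (372, 435, 445, 327), (380, 494, 389, 210), (388, 496, 392, 213), (396, 503, 391, 207), (404, 507, 393, 207)]
```

View pics/i_c.png

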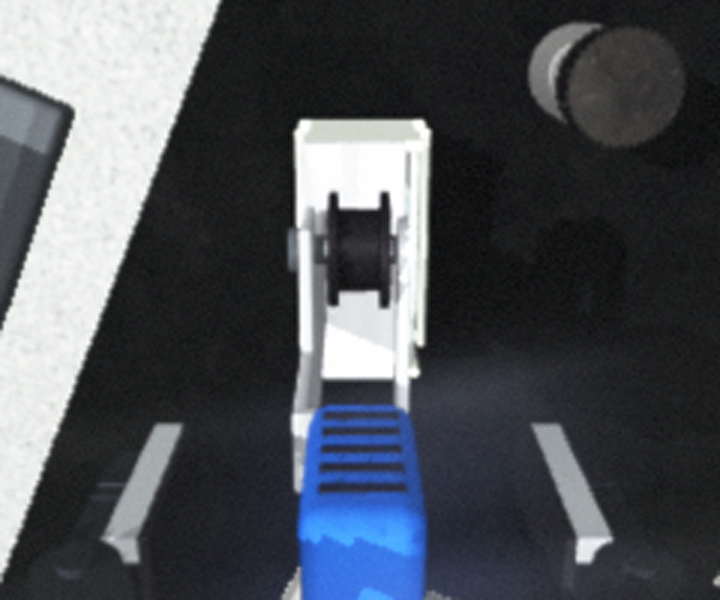

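Emit:
arm_command(moves=[[0,0,0,0,0,0,4],[0,0,0,0,0,0,3],[0,0,0,0,0,0,2.6],[0,0,0,0,0,0,2.3],[0,0,0,0,0,0,2.1],[0,0,0,0,0,0,1.9],[0,0,0,0,0,0,1.5],[0,0,0,0,0,0,0.5],[0,0,0,0,0,0,0.5]])

```text
clock: 9.13
eef_pos: [471.3, 369.0, 170.0]
tool_rot: [0.977, 0.211, 0.003, -0.003]
force: [-0.4, 0.3, 0.4]
opening: 19.2
```

```bash
python3 - <<'E'
from h import *
need([471.2,369,169],Rt(24.2))
d=grab('wrist'); crop(d,200,100,440,300,3,'j_c.png')
E
```

```text
turn deg [-0.41  0.22 -0.2 ] shift cm [-0.01 -0.   -0.1 ] eef [471.3 369.  170. ] F [-0.36  0.29  0.36] M [-0.07  0.07  0.01] t 9.13 open 19.2
```

View pics/j_c.png

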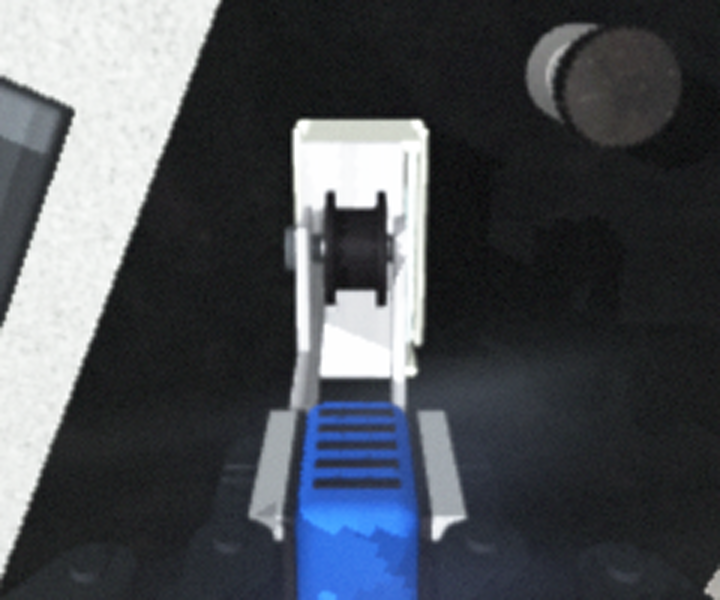

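Emit:
arm_command(moves=[[0,0,0,0,0,0.3,0.5],[0,0,0,0,0,0.6,0.5],[0,0,0,0,0,1.2,0.5],[0,0,0,0,0,1.6,0.5],[0,0,0,0,0,1.8,0.5],[0,0,0,0,0,1.8,0.5],[0,0,0,0,0,1.4,0.5],[0,0,0,0,0,0.8,0.5],[0,0,0,0,0,0.3,0.5],[0,0,0,0,0,0,0.5],[0,0,0,0,0,0,0.5]])

```text
clock: 10.1
eef_pos: [468.0, 366.3, 270.4]
tool_rot: [0.977, 0.211, -0.002, -0.0]
force: [-0.4, 0.0, -5.2]
opening: 19.3
```

```bash
python3 - <<'E'
from h import *
need([471.2,369,280],Rt(24.2))
d=grab('wrist'); crop(d,200,100,440,300,3,'k_c.png')
E
```

```text
turn deg [-0.01 -0.19 -0.18] shift cm [0.32 0.27 0.96] eef [468.  366.3 270.4] F [-0.38  0.01 -5.17] M [-0.03  0.07  0.04] t 10.1 open 19.3
```

View pics/k_c.png

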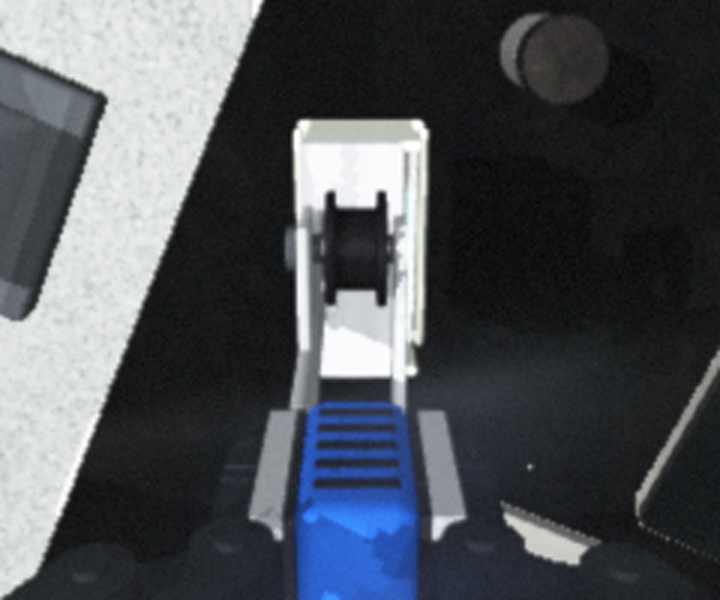

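```bash
cat >> h.py <<'E'
YAW=10.2; TILT=8.5
def stand2w(x,y):  # relative to load point rail position
    a=np.radians(YAW); L=LOAD
    dy=y-108
    return np.array([L[0]+x*np.cos(a)-dy*np.sin(a), L[1]+x*np.sin(a)+dy*np.cos(a), L[2]+dy*np.tan(np.radians(8.5))])
LOAD=np.array([513.0,-251.0,205.0])
def eef_for(x,y,dz):
    M=Rt(YAW,TILT); S=stand2w(x,y)+[0,0,dz]
    return S-42*M[:,2],M
def go(x,y,dz):
    p,M=eef_for(x,y,dz); print('target eef',p.round(1)); need(p,M)
E
python3 - <<'E'
from h import *
go(-80,108,25)
E
```

```text
target eef [ 435.4 -271.3  271.5]
turn deg [  8.12   2.32 -14.17] shift cm [ -3.25 -63.75   0.13] eef [467.9 366.2 270.2] F [-0.59  0.2  -4.8 ] M [-0.02 -0.04 -0.01] t 10.15 open 19.2
```

Emit:
arm_command(moves=[[0,0,0,0,-0.6,0.2,0.5],[0,0,0,0.1,-1.2,0.2,0.5],[0.4,0.1,-0.7,0.1,-1.8,0.1,0.5],[0.4,0.1,-0.7,0.2,-2.4,0.1,0.5],[0.4,0.1,-0.7,0.2,-2.8,0,0.5],[0.4,0.1,-0.7,0.2,-3,0,0.5],[0.4,0.1,-0.7,0.1,-3,0,0.5],[0.4,0.1,-0.7,0.1,-3,0,0.5],[0.4,0.1,-0.7,0,-3,0,0.5],[0.4,0.1,-0.7,0,-3,0,0.5],[0.4,0.1,-0.7,-0.1,-3,0,0.5],[0.4,0.1,-0.7,-0.2,-3,0,0.5]])

```text
clock: 11.15
eef_pos: [467.2, 51.0, 270.8]
tool_rot: [0.988, 0.152, -0.007, -0.036]
force: [1.9, -0.4, -5.3]
opening: 19.3
```

```bash
python3 - <<'E'
from h import *
go(-80,108,25)
E
```

```text
target eef [ 435.4 -271.3  271.5]
turn deg [ 4.19  0.87 -7.31] shift cm [ -3.19 -32.23   0.08] eef [467.2  51.  270.8] F [ 1.85 -0.38 -5.34] M [-0.26 -0.17 -0.02] t 11.15 open 19.3
```

Emit:
arm_command(moves=[[0.4,0.1,-0.7,-0.3,-3,0,0.5],[0.4,0.1,-0.7,-0.3,-3,0,0.5],[0.4,0.1,-0.7,-0.3,-3,0,0.5],[0.4,0.1,-0.7,-0.3,-3,0,0.5],[0.4,0.1,-0.7,-0.4,-3,0,0.5],[0.4,0.1,-0.7,-0.4,-3,0,0.5],[0.4,0.1,-0.7,-0.4,-2.8,0,0.5],[0.4,0.1,-0.7,-0.4,-2.4,0,0.5],[0.3,0,-0.6,-0.2,-1.8,0,0.5],[0.2,0,-0.4,-0.1,-1.0,0,0.5],[0,0,0,0,-0.4,0,0.5],[0,0,0,0,0,0,0.5]])

```text
clock: 12.15
eef_pos: [417.9, -244.9, 270.5]
tool_rot: [0.994, 0.08, -0.007, -0.068]
force: [0.3, 0.1, -5.0]
opening: 19.2
```

```bash
python3 - <<'E'
from h import *
go(-80,108,25)
d=grab('wrist'); cv2.imwrite('pics/l_w.png',d['img'])
E
```

```text
target eef [ 435.4 -271.3  271.5]
turn deg [ 0.65 -0.04  0.96] shift cm [ 1.74 -2.64  0.1 ] eef [ 417.9 -244.9  270.5] F [ 0.32  0.15 -4.98] M [-0.17 -0.15 -0.04] t 12.15 open 19.2
```

View pics/l_w.png

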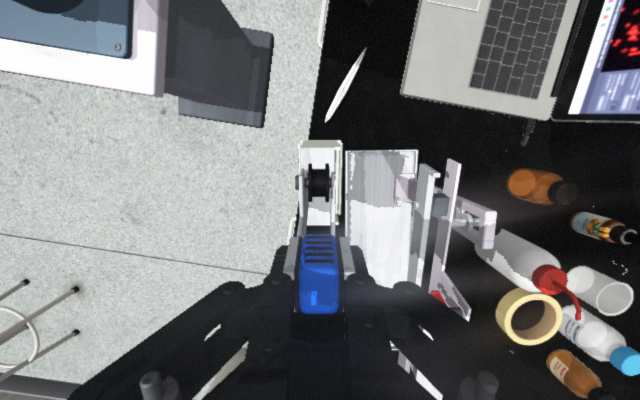

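```bash
python3 - <<'E'
from h import *
d=load('wrist'); crop(d,280,130,500,330,3.6,'l_c.png'); C=cloud(d)
for v in range(160,300,8):
    print(v,[(u,C[v,u].round(0).astype(int).tolist()) for u in range(408,452,3) if C[v,u,2]>150])
for v in range(165,205,5): print(v,[(u,C[v,u].round(0).astype(int).tolist()) for u in range(296,344,4)])
E
```

```text
160 [(447, [524, -183, 189]), (450, [524, -183, 196])]
168 [(420, [500, -194, 194]), (423, [500, -193, 201]), (426, [501, -192, 206]), (429, [502, -192, 208]), (432, [505, -192, 207]), (447, [526, -190, 191]), (450, [525, -189, 197])]
176 [(420, [502, -201, 194]), (423, [501, -200, 203]), (426, [501, -199, 209]), (429, [502, -198, 213]), (432, [501, -197, 220]), (435, [503, -197, 222]), (438, [505, -196, 222]), (447, [527, -197, 192]), (450, [526, -196, 198])]
184 [(417, [503, -209, 189]), (420, [503, -208, 196]), (423, [502, -206, 204]), (426, [503, -206, 208]), (429, [504, -205, 212]), (432, [506, -204, 212]), (444, [527, -205, 189]), (447, [528, -204, 193]), (450, [527, -203, 200])]
192 [(417, [505, -216, 188]), (420, [504, -215, 196]), (423, [504, -213, 203]), (426, [504, -212, 210]), (429, [506, -211, 212]), (432, [509, -211, 211]), (444, [529, -212, 189]), (447, [529, -211, 194]), (450, [529, -210, 201])]
200 [(417, [506, -223, 190]), (420, [505, -221, 198]), (423, [505, -220, 206]), (426, [505, -219, 210]), (429, [508, -218, 210]), (432, [515, -220, 199]), (435, [518, -219, 19
[... 5234 characters left out ...]
 -216, 256]), (332, [422, -216, 252]), (336, [435, -235, 136]), (340, [440, -236, 130])]
195 [(296, [344, -447, -800]), (300, [401, -222, 256]), (304, [403, -226, 237]), (308, [406, -221, 256]), (312, [409, -222, 250]), (316, [412, -222, 249]), (320, [415, -221, 250]), (324, [417, -221, 250]), (328, [420, -219, 256]), (332, [423, -220, 251]), (336, [436, -241, 135]), (340, [442, -241, 129])]
200 [(296, [347, -471, -800]), (300, [402, -226, 255]), (304, [404, -229, 239]), (308, [407, -226, 251]), (312, [411, -246, 159]), (316, [415, -245, 158]), (320, [419, -245, 158]), (324, [423, -244, 159]), (328, [421, -223, 252]), (332, [423, -223, 250]), (336, [437, -247, 134]), (340, [443, -247, 129])]
```

View pics/l_c.png

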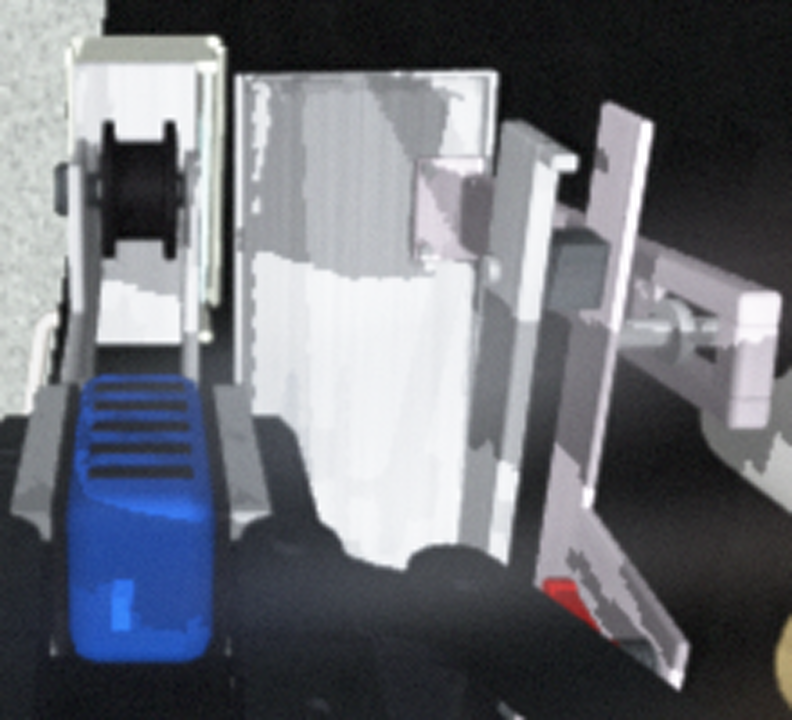

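```bash
python3 - <<'E'
from h import *
d=load('wrist'); o=ctrl.observe(); A=R.from_quat(o['tool_rot']).as_matrix(); p=o['eef_pos']
print('tool yaw',np.degrees(np.arctan2(A[1,0],A[0,0])),A.round(3).tolist())
u=-A[:,2]; yh=-A[:,1]
G=p-22*u+30*yh; print('pred groove top',G.round(1),'px',proj(d,G))
print('pred saddle',(p-42*u).round(1))
g=d['img'][...,::-1].sum(-1)
for v in (178,182,186,190): print(v,g[v,296:344].tolist())
go(-80,108,25)
E
```

```text
tool yaw 9.26757264600907 [[0.987, 0.159, -0.025], [0.161, -0.978, 0.135], [-0.003, -0.137, -0.991]]
pred groove top [ 412.6 -212.   252.9] px (np.float64(319.2441364775298), np.float64(182.58770941520996))
pred saddle [ 416.9 -238.7  228.9]
178 [281, 276, 414, 660, 679, 632, 450, 291, 225, 197, 188, 152, 131, 110, 104, 82, 71, 55, 65, 80, 105, 103, 94, 107, 99, 88, 98, 100, 91, 76, 101, 90, 96, 159, 217, 292, 427, 477, 470, 537, 719, 718, 613, 595, 620, 388, 159, 66]
182 [302, 283, 380, 647, 682, 653, 465, 288, 205, 185, 221, 330, 194, 115, 88, 68, 88, 80, 110, 115, 103, 113, 124, 122, 120, 127, 122, 121, 123, 109, 134, 105, 108, 221, 193, 273, 466, 532, 673, 716, 733, 715, 577, 607, 621, 379, 137, 67]
186 [259, 260, 317, 649, 684, 647, 484, 278, 177, 140, 138, 117, 109, 88, 85, 74, 70, 82, 85, 73, 70, 97, 84, 92, 89, 77, 98, 95, 83, 73, 105, 119, 102, 107, 157, 255, 400, 515, 646, 683, 740, 697, 543, 596, 624, 357, 125, 58]
190 [598, 557, 566, 695, 697, 664, 503, 323, 262, 256, 274, 249, 136, 89, 80, 56, 59, 53, 43, 54, 61, 61, 79, 67, 67, 72, 66, 66, 67, 62, 94, 103, 122, 278, 422, 356, 431, 658, 666, 572, 731, 695, 515, 586, 628, 332, 103, 58]
target eef [ 435.4 -271.3  271.5]
turn deg [ 0.63 -0.05  0.93] shift cm [ 1.75 -2.69  0.1 ] eef [ 417.9 -244.3  270.5] F [-0.38 -0.23 -4.29] M [-0.36 -0.12 -0.01] t 12.2 open 19.2
```

Emit:
arm_command(moves=[[0.2,0,0.3,0.5,-0.7,0,0.5],[0.2,0,0.3,0.8,-1.0,-0.1,0.5],[0.2,0,0.2,0.4,-0.6,0,0.5],[0,0,0,0.1,-0.2,0,0.5],[0,0,0,0,0,0,0.5]])

```text
clock: 12.62
eef_pos: [438.4, -266.6, 269.4]
tool_rot: [0.993, 0.092, -0.007, -0.075]
force: [-1.1, 0.4, -5.0]
opening: 19.3
```

```bash
python3 - <<'E'
from h import *
go(0,108,22)
E
```

```text
target eef [ 514.1 -257.1  268.5]
turn deg [-0.17 -0.01 -0.41] shift cm [ 7.57  0.95 -0.09] eef [ 438.4 -266.6  269.4] F [-1.05  0.43 -5.02] M [-0.4  -0.09  0.01] t 12.62 open 19.3
```

Emit:
arm_command(moves=[[-0.1,0,-0.2,0.6,0.1,0,0.5],[-0.1,0,-0.2,1.0,0.1,0,0.5],[0,0,0,1.2,0.1,0,0.5],[0,0,0,1.2,0.1,0,0.5],[0,0,0,1.0,0.1,0,0.5],[0,0,0,0.6,0.1,0,0.5],[0,0,0,0.3,0,0,0.5],[0,0,0,0.1,0,0,0.5],[0,0,0,0,0,0,0.5]])

```text
clock: 13.37
eef_pos: [506.8, -255.8, 268.6]
tool_rot: [0.993, 0.091, -0.007, -0.074]
force: [-0.3, 0.2, -5.0]
opening: 19.1
```

```bash
python3 - <<'E'
from h import *
go(0,108,22)
d=grab('wrist'); cv2.imwrite('pics/m_w.png',d['img']); crop(d,260,100,420,300,3,'m_c.png')
E
```

```text
target eef [ 514.1 -257.1  268.5]
turn deg [-0.07 -0.04 -0.29] shift cm [ 0.73 -0.13 -0.01] eef [ 506.8 -255.8  268.6] F [-0.31  0.19 -4.95] M [-0.38 -0.04 -0.01] t 13.37 open 19.1
```

View pics/m_c.png

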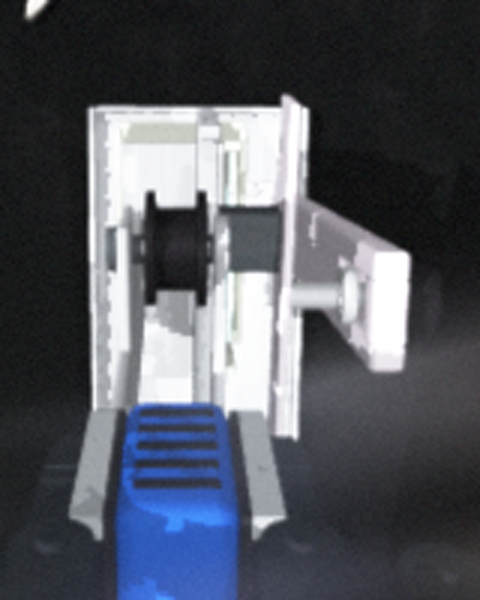

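Emit:
arm_command(moves=[[0,0,-0.2,0.3,0,0,0.5],[0,0,0,0.3,0,0,0.5],[0,0,0,0.1,0,0,0.5],[0,0,0,0,0,0,0.5],[0,0,0,0,0,0,0.5]])

```text
clock: 13.83
eef_pos: [512.7, -256.8, 269.0]
tool_rot: [0.993, 0.088, -0.007, -0.074]
force: [-0.1, 0.4, -4.3]
opening: 19.6
```

```bash
python3 - <<'E'
from h import *
go(0,108,22)
d=grab('wrist'); crop(d,260,100,420,300,3,'n_c.png'); C=cloud(d)
o=ctrl.observe(); A=R.from_quat(o['tool_rot']).as_matrix(); p=o['eef_pos']; u=-A[:,2]; yh=-A[:,1]
S=p-42*u; print('S',S.round(1))
g=d['img'].astype(int).sum(-1)
for v in range(136,164,4): print(v,[(c,*C[v,c].round(0).astype(int).tolist()) for c in range(310,334,1) if C[v,c,2]>180])
E
```

```text
target eef [ 514.1 -257.1  268.5]
turn deg [-0.06 -0.06  0.08] shift cm [ 0.14 -0.03 -0.05] eef [ 512.7 -256.8  269. ] F [-0.12  0.38 -4.32] M [-0.4  -0.08 -0.  ] t 13.83 open 19.6
S [ 511.5 -250.6  227.6]
136 [(318, 500, -192, 201), (319, 501, -192, 209), (320, 502, -192, 207), (321, 503, -192, 208), (322, 504, -192, 208), (323, 504, -192, 209), (324, 505, -191, 207)]
140 [(318, 501, -196, 222), (319, 502, -195, 222), (320, 502, -195, 222), (321, 503, -195, 223), (322, 504, -195, 222), (323, 505, -195, 223), (324, 505, -195, 223), (325, 506, -195, 222)]
144 [(318, 501, -199, 213), (319, 502, -198, 213), (320, 503, -198, 213), (321, 504, -198, 213), (322, 505, -198, 213), (323, 505, -198, 215), (324, 506, -198, 214), (325, 507, -198, 212)]
148 [(318, 502, -202, 212), (319, 503, -202, 211), (320, 504, -201, 213), (321, 504, -201, 213), (322, 505, -201, 213), (323, 506, -201, 213), (324, 507, -201, 213), (325, 508, -201, 211)]
152 [(311, 502, -198, 438), (318, 503, -205, 211), (319, 503, -205, 212), (320, 504, -205, 211), (321, 505, -204, 211), (322, 506, -204, 212), (323, 507, -204, 212), (324, 507, -204, 211), (325, 508, -204, 211)]
156 [(318, 503, -208, 212), (319, 504, -208, 211), (320, 505, -208, 212), (321, 506, -208, 211), (322, 506, -207, 211), (323, 507, -207, 212), (324, 508, -207, 209), (325, 509, -207, 211)]
160 [(318, 504, -211, 210), (319, 505, -211, 210), (320, 505, -211, 210), (321, 506, -211, 212), (322, 507, -211, 211), (323, 508, -211, 211), (324, 509, -210, 211), (325, 509, -210, 209)]
```

View pics/n_c.png

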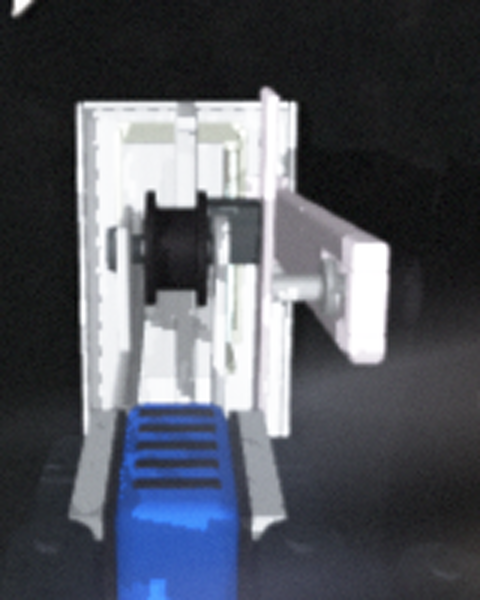

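Emit:
arm_command(moves=[[0,0,0.1,0.15,0,-0.2,0.5],[0,0,0,0.1,0,-0.4,0.5],[0,0,0,0,0,-0.4,0.5],[0,0,0,0,0,-0.2,0.5],[0,0,0,0,0,0,0.5],[0,0,0,0,0,0,0.5]])

```text
clock: 14.38
eef_pos: [514.9, -256.8, 255.5]
tool_rot: [0.993, 0.089, -0.007, -0.075]
force: [-0.0, 0.5, -3.7]
opening: 19.6
```

```bash
sed -i 's/^LOAD=.*/LOAD=np.array([514.1,-251.0,204.6])/' h.py; python3 - <<'E'
from h import *
go(0,108,0)
d=grab('wrist'); crop(d,260,100,420,300,3,'o_c.png'); C=cloud(d)
o=ctrl.observe(); A=R.from_quat(o['tool_rot']).as_matrix(); p=o['eef_pos']; u=-A[:,2]; yh=-A[:,1]
S=p-42*u; print('S',S.round(1))
for v in range(136,168,4): print(v,[(c,*C[v,c].round(1).tolist()) for c in range(310,334,1) if 200<C[v,c,2]<230][::2])
E
```

```text
target eef [ 515.2 -257.1  246.1]
turn deg [-0.08 -0.09 -0.  ] shift cm [ 0.03 -0.03 -0.94] eef [ 514.9 -256.8  255.5] F [-0.01  0.47 -3.7 ] M [-0.43 -0.02  0.  ] t 14.38 open 19.6
S [ 513.8 -250.6  214. ]
136 [(316, 501.0, -192.9, 211.8), (318, 502.5, -192.7, 212.5), (320, 504.0, -192.5, 213.5), (322, 505.5, -192.1, 211.2)]
140 [(315, 500.9, -196.1, 221.2), (317, 502.4, -195.8, 222.1), (319, 503.8, -195.6, 221.5), (321, 505.2, -195.3, 222.7), (323, 506.6, -195.0, 221.3)]
144 [(316, 502.1, -198.8, 212.8), (318, 503.6, -198.5, 212.6), (320, 505.1, -198.3, 212.7), (322, 506.5, -198.0, 213.0)]
148 [(316, 502.6, -201.7, 213.1), (318, 504.1, -201.5, 211.1), (320, 505.6, -201.2, 212.2), (322, 507.1, -200.9, 211.8)]
152 [(316, 503.1, -204.7, 211.6), (318, 504.6, -204.4, 212.6), (320, 506.1, -204.1, 213.8), (322, 507.6, -203.9, 211.5)]
156 [(316, 503.7, -207.7, 211.7), (319, 505.9, -207.3, 211.7), (321, 507.4, -207.0, 212.0)]
160 [(316, 504.2, -210.8, 210.6), (318, 505.7, -210.5, 210.9), (320, 507.2, -210.2, 210.8), (322, 508.8, -210.0, 210.0)]
164 [(316, 504.7, -213.7, 211.9), (318, 506.2, -213.5, 211.1), (320, 507.8, -213.3, 209.9), (322, 509.3, -213.0, 209.9)]
```

View pics/o_c.png

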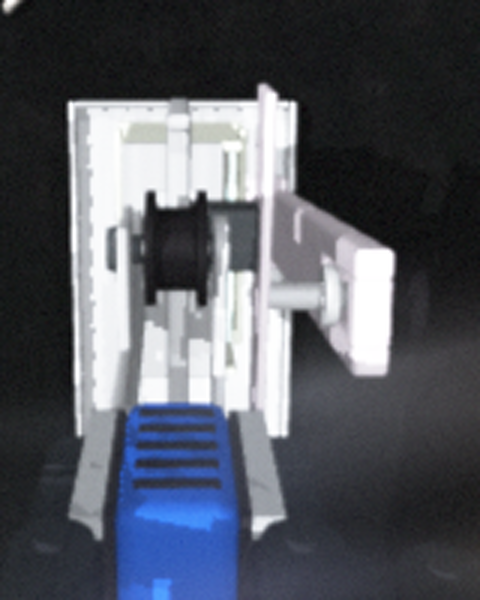

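Emit:
arm_command(moves=[[0,0,0,0,0,-0.15,0.5],[0,0,0,0,0,-0.2,0.5],[0,0,0,0,0,-0.15,0.5],[0,0,0,0,0,-0.05,0.5],[0,0,0,0,0,0,0.5]])

```text
clock: 14.85
eef_pos: [515.0, -256.8, 249.7]
tool_rot: [0.993, 0.089, -0.007, -0.074]
force: [-0.4, -0.1, -4.5]
opening: 19.4
```

```bash
python3 - <<'E'
from h import *
go(0,108,0)
E
```

```text
target eef [ 515.2 -257.1  246.1]
turn deg [-0.07 -0.07 -0.  ] shift cm [ 0.02 -0.03 -0.35] eef [ 515.  -256.8  249.7] F [-0.42 -0.07 -4.55] M [-0.42 -0.12  0.02] t 14.85 open 19.4
```

Emit:
arm_command(moves=[[0,0,0,0,0,-0.1,0.5],[0,0,0,0,0,-0.1,0.5],[0,0,0,0,0,0,0.5]])

```text
clock: 15.1
eef_pos: [515.0, -256.9, 247.6]
tool_rot: [0.993, 0.089, -0.007, -0.074]
force: [-0.3, 0.2, -4.6]
opening: 19.2
```

Emit:
arm_command(moves=[[0,0,0,0,0,-0.07,0.5],[0,0,0,0,0,-0.03,0.5],[0,0,0,0,0,0,0.5]])

```text
clock: 15.35
eef_pos: [515.1, -256.9, 246.5]
tool_rot: [0.993, 0.089, -0.007, -0.074]
force: [0.2, -0.9, -4.8]
opening: 19.2
```

Emit:
arm_command(moves=[[0,0,0,0,0,-0.07,0.5],[0,0,0,0,0,-0.02,0.5],[0,0,0,0,0,0,0.5]])

```text
clock: 15.6
eef_pos: [515.1, -257.0, 245.6]
tool_rot: [0.993, 0.089, -0.007, -0.074]
force: [0.2, 0.5, -4.7]
opening: 19.6
```

Emit:
arm_command(moves=[[0,0,0,0,0,-0.06,0.5],[0,0,0,0,0,-0.02,0.5]])

```text
clock: 15.77
eef_pos: [515.2, -257.4, 245.4]
tool_rot: [0.993, 0.089, -0.007, -0.074]
force: [0.0, -1.3, -2.1]
opening: 19.6
```

Emit:
arm_command(moves=[[0,0,0,0,0,-0.03,0.5],[0,0,0,0,0,0,0.5]])

```text
clock: 15.93
eef_pos: [515.2, -257.7, 245.4]
tool_rot: [0.993, 0.088, -0.006, -0.074]
force: [-0.8, -0.8, -3.1]
opening: 19.3
```

```bash
python3 - <<'E'
from h import *
go(0,108,0)
d=grab('wrist'); crop(d,260,100,420,300,3,'p_c.png')
need([0,0,0],Rt(YAW,TILT))
E
```

```text
target eef [ 515.2 -257.1  246.1]
turn deg [-0.    0.03  0.02] shift cm [0.   0.06 0.07] eef [ 515.2 -257.7  245.4] F [-0.76 -0.82 -3.13] M [-0.39  0.05 -0.03] t 15.93 open 19.3
turn deg [-0.    0.03  0.02] shift cm [-51.52  25.77 -24.54] eef [ 515.2 -257.7  245.4] F [ 0.07  0.12 -2.26] M [-0.37  0.04 -0.05] t 15.98 open 19.2
```

View pics/p_c.png

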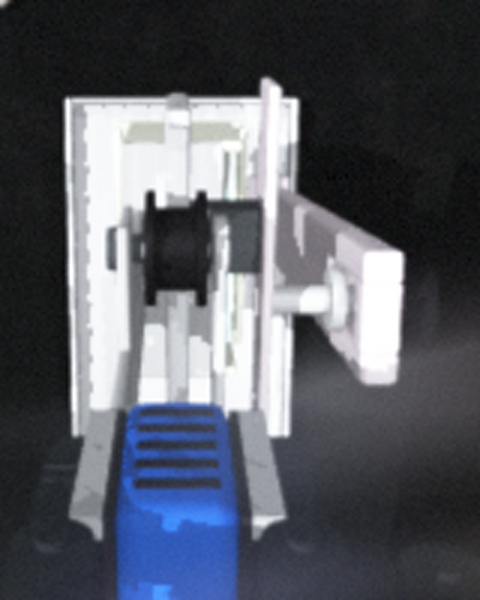

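Emit:
arm_command(moves=[[0,0,0,0,-0.1,-0.05,0.5],[0,0,0,0.04,-0.2,-0.05,0.5],[0,0,0,0.05,-0.3,-0.05,0.5],[0,0,0,0.05,-0.2,-0.03,0.5]])

```text
clock: 16.32
eef_pos: [516.8, -266.1, 244.1]
tool_rot: [0.993, 0.089, -0.006, -0.074]
force: [-1.6, -0.2, -1.9]
opening: 19.2
```

```bash
cat >> h.py <<'E'
def st():
    o=ctrl.observe(); A=R.from_quat(o['tool_rot']).as_matrix(); S=o['eef_pos']+42*A[:,2]; a=np.radians(YAW)
    dx,dy=S[0]-LOAD[0],S[1]-LOAD[1]
    X=dx*np.cos(a)+dy*np.sin(a); Y=108-dx*np.sin(a)+dy*np.cos(a)
    dz=S[2]-(203.9+(Y-108)*np.tan(np.radians(8.5)))
    print('stand x %.2f y %.1f dz %.2f'%(X,Y,dz),'F',o['force'].round(1),'M',o['moment'].round(2),'turn',np.degrees(R.from_matrix(Rt(YAW,TILT)@A.T).as_rotvec()).round(2),'t',round(o['clock'],2))
E
python3 -c "
from h import *
st()"
```

```text
stand x 0.04 y 98.9 dz 0.03 F [-1.6 -0.2 -1.9] M [-0.31  0.2   0.1 ] turn [-0.    0.07 -0.01] t 16.32
```

Emit:
arm_command(moves=[[0,0,0,0.03,-0.2,-0.04,0.5],[0,0,0,0.04,-0.25,-0.05,0.5],[0,0,0,0.04,-0.25,-0.05,0.5],[0,0,0,0.04,-0.25,-0.05,0.5]])

```text
clock: 16.65
eef_pos: [518.5, -275.5, 242.5]
tool_rot: [0.993, 0.089, -0.006, -0.075]
force: [-1.0, 1.3, 2.1]
opening: 19.4
```

```bash
python3 -c "
from h import *
st()"
```

```text
stand x 0.01 y 89.4 dz -0.15 F [-1.   1.3  2.1] M [0.41 0.39 0.1 ] turn [-0.13  0.07 -0.04] t 16.65
```

Emit:
arm_command(moves=[[0,0,0,0.03,-0.25,-0.01,0.5],[0,0,0,0.04,-0.3,-0.04,0.5],[0,0,0,0.04,-0.3,-0.04,0.5],[0,0,0,0.05,-0.3,-0.04,0.5]])

```text
clock: 16.98
eef_pos: [520.5, -286.8, 240.8]
tool_rot: [0.993, 0.09, -0.006, -0.076]
force: [-1.3, 2.1, 1.3]
opening: 19.1
```

```bash
python3 -c "
from h import *
st()"
```

```text
stand x -0.00 y 78.0 dz -0.11 F [-1.3  2.1  1.3] M [0.47 0.33 0.04] turn [-0.26  0.06 -0.1 ] t 16.98
```

Emit:
arm_command(moves=[[-0.1,0,0,0.03,-0.3,-0.03,0.5],[-0.1,0,0,0.04,-0.3,-0.04,0.5],[0,0,0,0.05,-0.3,-0.04,0.5],[0,0,0,0.05,-0.3,-0.04,0.5]])

```text
clock: 17.32
eef_pos: [522.9, -299.9, 238.8]
tool_rot: [0.993, 0.09, -0.006, -0.074]
force: [-0.6, 1.5, 0.4]
opening: 19.2
```

```bash
python3 -c "
from h import *
st()"
```

```text
stand x 0.01 y 64.5 dz -0.11 F [-0.6  1.5  0.4] M [ 0.5   0.04 -0.03] turn [-0.05  0.08 -0.11] t 17.32
```

Emit:
arm_command(moves=[[0,0,0,0.05,-0.32,-0.045,0.5],[0,0,0,0.05,-0.32,-0.045,0.5],[0,0,0,0.05,-0.32,-0.045,0.5],[0,0,0,0.05,-0.32,-0.045,0.5],[0,0,0,0.05,-0.32,-0.045,0.5]])

```text
clock: 17.73
eef_pos: [526.0, -317.7, 236.2]
tool_rot: [0.993, 0.09, -0.006, -0.074]
force: [-0.4, 2.5, -0.3]
opening: 19.3
```

```bash
python3 -c "
from h import *
st()
d=grab('wrist'); cv2.imwrite('pics/q_w.png',d['img'])"
```

```text
stand x 0.01 y 46.5 dz -0.09 F [-0.4  2.5 -0.3] M [ 0.45 -0.14 -0.06] turn [-0.05  0.11 -0.11] t 17.73
```

View pics/q_w.png

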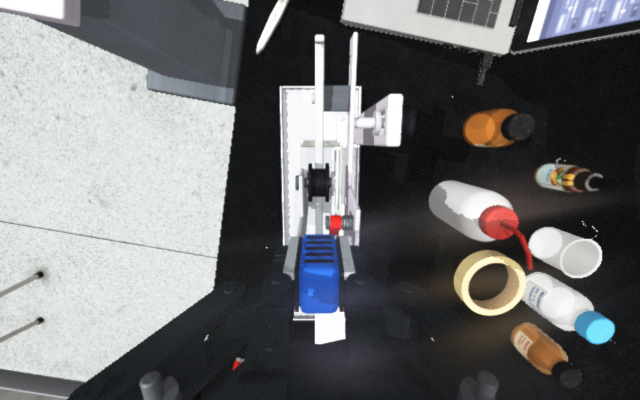

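Emit:
arm_command(moves=[[0,0,0,0.05,-0.32,-0.045,0.5],[0,0,0,0.05,-0.32,-0.045,0.5],[0,0,0,0.05,-0.32,-0.045,0.5],[0,0,0,0.05,-0.32,-0.045,0.5],[0,0,0,0.05,-0.32,-0.045,0.5],[0,0,0,0.05,-0.32,-0.045,0.5]])

```text
clock: 18.28
eef_pos: [529.8, -338.9, 233.0]
tool_rot: [0.993, 0.09, -0.005, -0.074]
force: [0.6, 3.0, -0.5]
opening: 19.3
```

```bash
python3 -c "
from h import *
st()"
```

```text
stand x 0.01 y 25.0 dz -0.03 F [ 0.6  3.  -0.5] M [ 0.41 -0.29 -0.07] turn [-0.04  0.14 -0.12] t 18.28
```

Emit:
arm_command(moves=[[0,0,0,0.06,-0.34,-0.05,0.5],[0,0,0,0.06,-0.34,-0.05,0.5],[0,0,0,0.06,-0.34,-0.05,0.5],[0,0,0,0.06,-0.34,-0.05,0.5],[0,0,0,0.06,-0.34,-0.05,0.5],[0,0,0,0.06,-0.34,-0.05,0.5]])

```text
clock: 18.78
eef_pos: [534.1, -362.6, 229.6]
tool_rot: [0.993, 0.09, -0.005, -0.073]
force: [1.2, -0.1, -3.5]
opening: 19.3
```

```bash
python3 -c "
from h import *
st()"
```

```text
stand x -0.01 y 0.8 dz 0.19 F [ 1.2 -0.1 -3.5] M [-0.2  -0.37 -0.08] turn [ 0.07  0.18 -0.1 ] t 18.78
```

Emit:
arm_command(moves=[[0,0,0,0.05,-0.3,-0.07,0.5],[0,0,0,0.05,-0.3,-0.06,0.5],[0,0,0,0.05,-0.3,-0.05,0.5],[0,0,0,0.04,-0.25,-0.04,0.5],[0,0,0,0.02,-0.1,-0.02,0.5],[0,0,0,0,0,0,0.5],[0,0,0,0,0,0,0.5]])

```text
clock: 19.37
eef_pos: [536.9, -379.1, 227.1]
tool_rot: [0.993, 0.089, -0.004, -0.071]
force: [1.8, 0.1, -1.2]
opening: 19.1
```

```bash
python3 -c "
from h import *
st()
d=grab('wrist'); cv2.imwrite('pics/r_w.png',d['img']); d=grab('scene'); crop(d,335,190,470,300,5,'r_s.png')"
```

```text
stand x -0.10 y -16.1 dz 0.18 F [ 1.8  0.1 -1.2] M [-0.13 -0.48 -0.12] turn [ 0.26  0.28 -0.01] t 19.37
```

View pics/r_w.png

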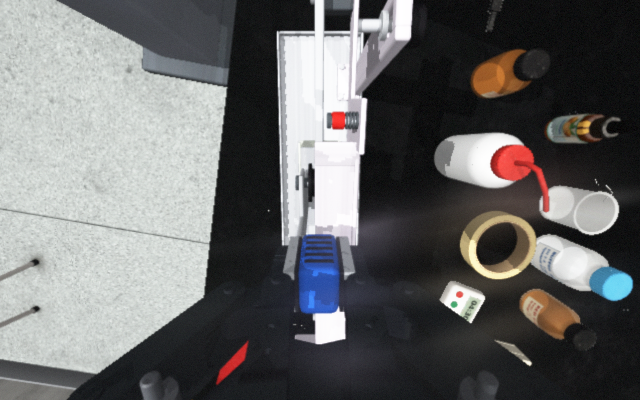

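View pics/r_s.png

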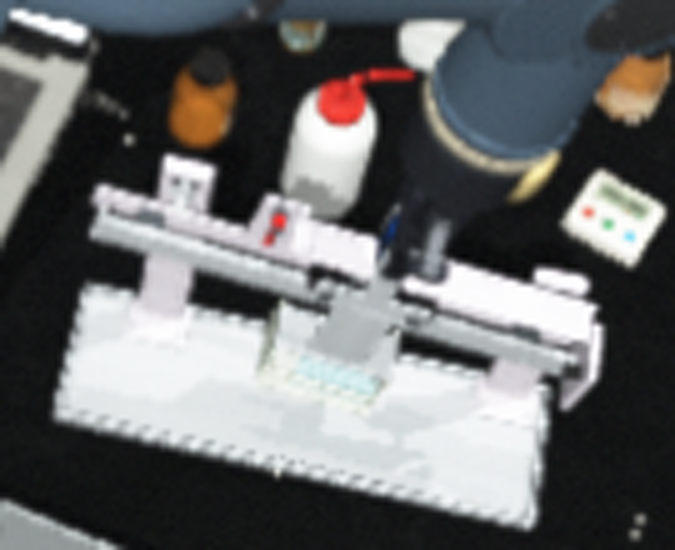

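Emit:
arm_command(moves=[[0.1,0.2,0,0.05,0,-0.03,0.5],[0.1,0.1,0,0.05,0,0,0.5],[0,0,0,0,0,0,0.5]])

```text
clock: 19.72
eef_pos: [537.1, -379.0, 227.0]
tool_rot: [0.993, 0.089, -0.008, -0.073]
force: [2.1, -0.8, -0.0]
opening: 19.6
```

```bash
python3 -c "
from h import *
st()"
```

```text
stand x -0.14 y -15.9 dz 0.07 F [ 2.1 -0.8 -0. ] M [-0.25 -0.47 -0.08] turn [ 0.06 -0.13 -0.01] t 19.72
```

Emit:
arm_command(moves=[[0,0,0,0.08,0,0,0.5],[0,0,0,0.04,0,0,0.5],[0,0,0,0,0,0,0.5]])

```text
clock: 19.97
eef_pos: [537.3, -379.2, 226.9]
tool_rot: [0.993, 0.088, -0.009, -0.074]
force: [0.2, -0.2, -0.4]
opening: 19.5
```

```bash
python3 -c "
from h import *
st()"
```

```text
stand x -0.07 y -16.1 dz 0.04 F [ 0.2 -0.2 -0.4] M [-0.2  -0.24 -0.05] turn [ 0.05 -0.25  0.01] t 19.97
```

Emit:
arm_command(moves=[[0,0,0,0,0,0,5],[0,0,0,0,0,0,5],[0,0,0,0,0,0,5],[0,0,0,0,0,0,5],[0,0,0,0,0,0,5]])

```text
clock: 20.38
eef_pos: [537.5, -378.9, 227.2]
tool_rot: [0.993, 0.089, -0.008, -0.074]
force: [-0.6, -0.8, -0.7]
opening: 50.4
```

```bash
python3 -c "
from h import *
st()
d=grab('wrist'); cv2.imwrite('pics/s_w.png',d['img']); d=grab('scene'); crop(d,335,190,470,300,5,'s_s.png')"
```

```text
stand x 0.23 y -15.8 dz 0.27 F [-0.6 -0.8 -0.7] M [-0.13 -0.01  0.  ] turn [ 0.03 -0.22 -0.01] t 20.38
```

View pics/s_w.png

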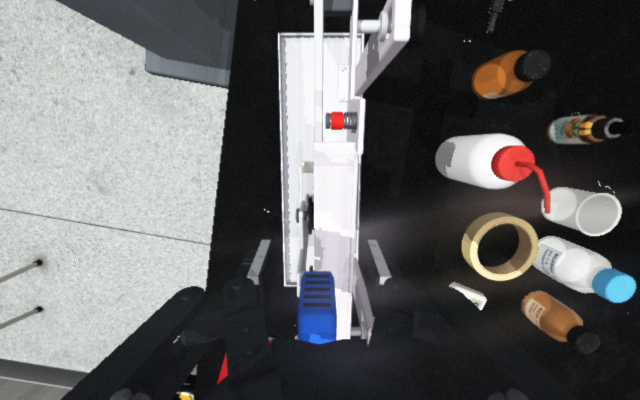

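View pics/s_s.png

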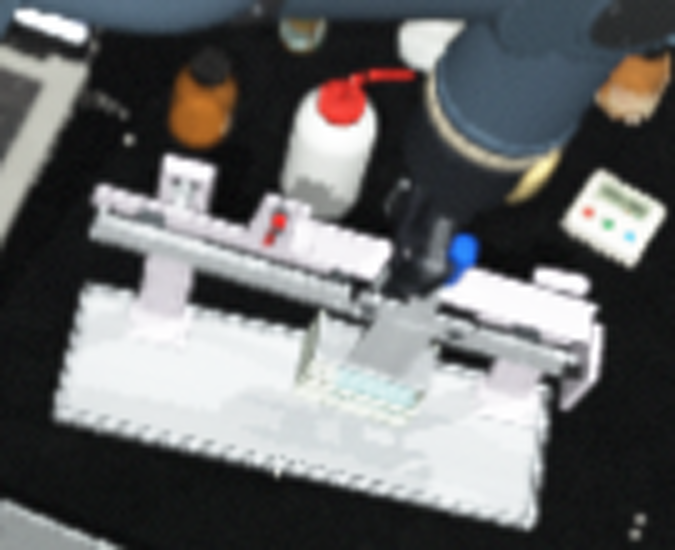

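It is rolling: the blue grip has moved downhill out of the open fingers. I wait for it to run, then retract upward.

Emit:
arm_command(moves=[[0,0,0,0,0,0,5],[0,0,0,0,0,0,5],[0,0,0,0,0,0,5],[0,0,0,0,0,0,5],[0,0,0,0,0,0,5],[0,0,0,0,0,0,5],[0,0,0,0,0.1,0.4,5],[0,0,0,0,0.2,1,5],[0,0,0,0,0.2,1.6,5],[0,0,0,0,0.2,2,5],[0,0,0,0,0.2,2,5],[0,0,0,0,0.2,2,5]])

```text
clock: 21.48
eef_pos: [535.7, -365.4, 319.2]
tool_rot: [0.993, 0.088, -0.011, -0.076]
force: [-0.5, -0.3, 0.8]
opening: 50.1
```

Emit:
arm_command(moves=[[0,0,0,-0.5,1.5,1.5,5],[0,0,0,-0.8,2.5,0.5,5],[0,0,0,-0.8,3,0,5],[0,0,0,-0.8,3,0,5],[0,0,0,-0.5,2,0,5],[0,0,0,-0.2,0.8,0,5],[0,0,0,0,0,0,5],[0,0,0,0,0,0,5],[0,0,0,0,0,0,5]])

```text
clock: 22.23
eef_pos: [498.3, -235.7, 352.9]
tool_rot: [0.994, 0.088, -0.005, -0.071]
force: [-0.2, 0.2, 0.2]
opening: 49.9
```

```bash
python3 -c "
from h import *
st()
d=grab('wrist'); cv2.imwrite('pics/t_w.png',d['img']); d=grab('scene'); crop(d,335,190,470,300,5,'t_s.png'); cv2.imwrite('pics/t_sf.png',d['img'])
t=grab('top'); cv2.imwrite('pics/t_t.png',t['img'])
for n,q in (('scene',d),('top',t)):
  C=cloud(q); b,g,r=[q['img'][...,i].astype(int) for i in range(3)]
  m=(b>120)&(b-r>80)&(C[...,2]>170)&(C[...,2]<260)&(C[...,1]<-300)&(C[...,0]<650)
  P=C[m]; print(n,len(P),P.mean(0) if len(P) else None)
M=Rt(YAW,TILT); S=stand2w(0,-115)-[0,0,.7]; print('expected grip',S-73*M[:,2], 'top', S-93*M[:,2])
"
```

```text
stand x -12.70 y 131.8 dz 103.86 F [-0.2  0.2  0.2] M [-0.16  0.04  0.04] turn [0.26 0.18 0.13] t 22.23
scene 47 [ 545.63573369 -483.29879544  245.88272346]
top 0 None
expected grip [ 555.50065685 -481.09517682  242.77058472] top [ 556.02415267 -484.00464429  262.55090199]
```

View pics/t_s.png

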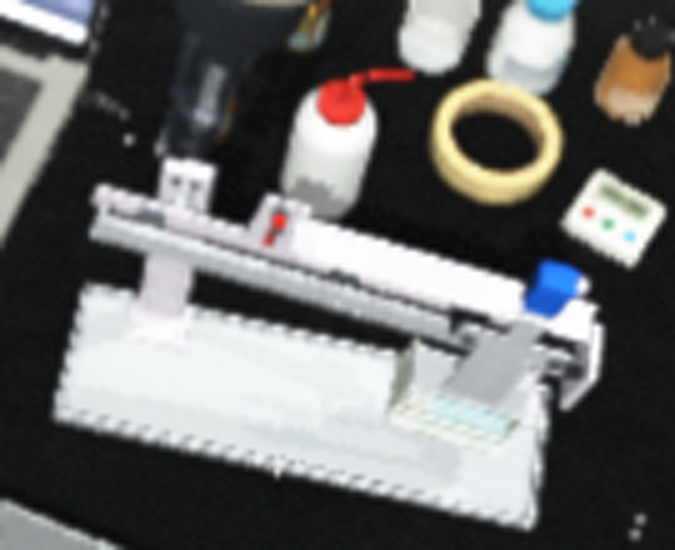

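View pics/t_t.png

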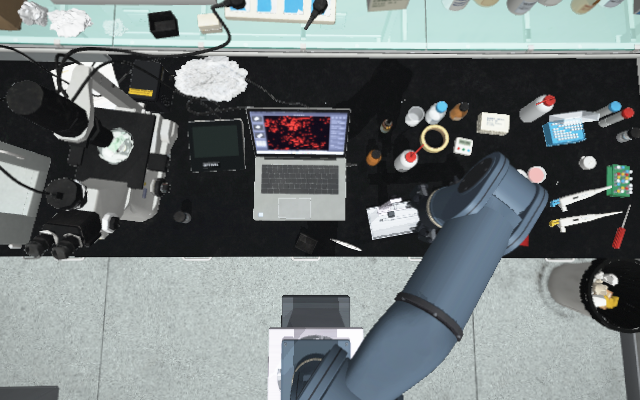

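Emit:
arm_command(moves=[[0,0,0,-0.3,0.8,0,5],[0,0,0,-0.3,0.8,0,5],[0,0,0,0,0,0,5],[0,0,0,0,0,0,5],[0,0,0,0,0,0,5],[0,0,0,0,0,0,5],[0,0,0,0,0,0,5],[0,0,0,0,0,0,5],[0,0,0,0,0,0,5],[0,0,0,0,0,0,5],[0,0,0,0,0,0,5],[0,0,0,0,0,0,5]])

```text
clock: 23.38
eef_pos: [491.3, -220.9, 351.0]
tool_rot: [0.994, 0.085, -0.007, -0.071]
force: [0.1, -0.3, -0.4]
opening: 49.8
```

```bash
python3 -c "
from h import *
st()
a=load('scene'); d=grab('scene'); crop(d,335,190,470,300,5,'u_s.png')
q=d; C=cloud(q); b,g,r=[q['img'][...,i].astype(int) for i in range(3)]
m=(b>120)&(b-r>80)&(C[...,2]>170)&(C[...,2]<260)&(C[...,1]<-300)&(C[...,0]<650)
print(C[m].mean(0),m.sum())
diff=np.abs(a['img'][240:300,400:470].astype(int)-d['img'][240:300,400:470]).sum(-1); print('diff',diff.max(),diff.mean())
"
```

```text
stand x -17.12 y 147.7 dz 99.57 F [ 0.1 -0.3 -0.4] M [-0.15 -0.   -0.06] turn [ 0.3  -0.03  0.4 ] t 23.38
[ 548.48794756 -482.89246859  244.85192771] 50
diff 55 3.525952380952381
```

View pics/u_s.png

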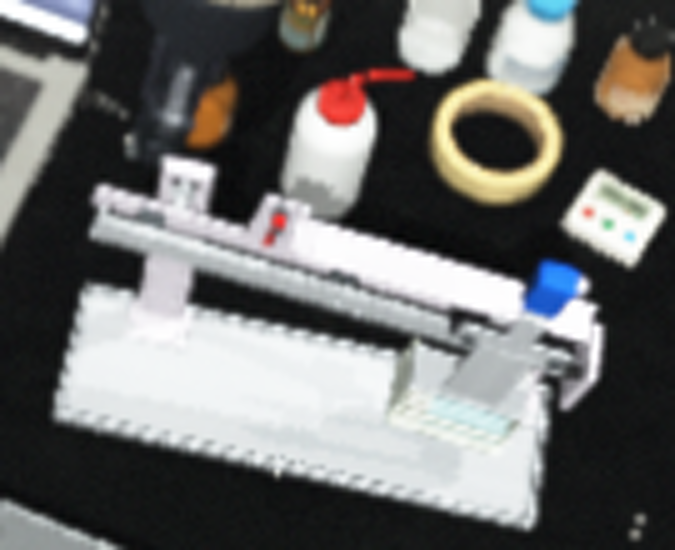

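The rack hangs still at the stop: the blue grip is at crop pixel (555, 285) in both pictures, the gate has dropped shut and the gripper is clear. I hand the job in.

```bash
python3 -c "
from h import *
print(ctrl.sign_off())"
```

```text
the job is handed in; nothing more can be done
None
```

The rack is hanging still on the rail at the rubber stop, past the gate, and I handed the job in at about 23.4 s of the 58 s allowed.

**What I did**
- I gripped the rack by the blue grip, across its x sides, and brought the hook round the rail from the front, tilted 8.5° to match the rail.
- I lowered it until the rail took the weight, with contact at y ≈ +108 mm. The real rail top was at about z = 204 mm there.
- I eased it through the gate against about 3 N and let go at y ≈ -16 mm with the rail carrying it. It then rolled down by itself.

**Last checks**
- **At rest:** two pictures about 1.1 s apart match to within noise.
- **Position:** the visible part of the grip was at (548, -483, 245) mm. I expected its centre at (555, -481, 243) mm; that camera mostly sees the near faces of the grip.
- **Gate and gripper:** the gate looks shut, and the gripper is clear above the high end with no contact force.
- **Bystanders:** none looked moved in the pictures, but I only judged this by eye.

**What disagreed**
- **First grasp:** the fingertips stood about 45 mm higher than the reported tool position and the 25 mm tip length imply. My first closing therefore shut in the air just above the grip, touching nothing. I measured the fingertips in the wrist camera and went lower.
- **On the rail:** the tool pressed down by at most about 2 N beyond the rack's weight. A sideways force of about 2 N showed up before release, and I eased it off first.

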